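Charge the model volcano

TASK

Charge the school volcano for its show: press its white safety cap down and turn it anticlockwise to free it, and park it, wing up, in the middle of the cork coaster. Then use the scoop to carry the soda tablets from the long metal trough and tip them into the volcano's mouth until every one is inside (strays may be picked up with the fingers). To finish, set the scoop upright in the middle of the rubber mat and lock the cap back on, pressed down and turned clockwise until it springs up into its notches; leave the bottle, jar, beaker and cup alone.

Things in the scene. Friction and masses are not known exactly. Their poses are not given: they have to be found in the camera images.
- volcano: Fixed model volcano: brown cone 230 mm across at its foot (on a flat blue disc of 270 mm), 101 mm high; steel collar on top, outer radius 70 mm. Origin at the centre of its foot. Two steel hooks stand on the collar on its +x and -x, 47 to 69 mm from the axis, 32 mm wide, tops 126 mm above the table. Each roofs a cap lug; stop at its clockwise side, 6.5 mm deep undercut tooth at the other (from above), so press before turning
- mouth (a point): Centre of the volcano's mouth, on its vertical axis, 114 mm above the table, level with the top of the black spring ring round the mouth when that is up (opening 76 mm across, ring 94 mm across). Below it is a round white chamber, open to the top: inner radius 46 mm, floor 33 mm above the table
- ring (a joint): How far the black spring ring round the mouth is pressed down (m): 0 with no cap, about 0.001 under the locked cap, 0.010 at its hard end. It pushes up with about 7 N at 0.001 and 0.9 N more per mm (14 N at 0.009). The cap's lugs clear the teeth from about 0.0075 on: hold 0.0085 to 0.0095 while turning, either way
- cap_grip (a point): Centre of the upright wing by which the white safety cap is held: wing 60 mm long along the cap's x, 18 mm thick along its y, 34 mm high. The point is 17 mm below the wing's top, 17 mm above the flange's top and 27 mm above the plug's underside. Lying wing up: its z axis points up
- cap: The same cap (120 g), origin on its axis at the flange's underside. Flange 88 mm across, 5 mm thick; tapered plug 71 mm across, 5 mm deep under it; lugs 14 mm wide, 8 mm high reach 57 mm out along its +x and -x. Locked, they sit in notches under the hooks. Pressed 8 mm, kept down and turned anticlockwise (from above) by 0.55 rad or more (0.7 is ample, 1.5 still free), it lifts off; locks in reverse
- coaster: Round cork coaster fixed to the table, 130 mm across, 6 mm thick; origin at the centre of its underside
- tray_floor (a point): Long aluminium trough fixed to the table: flat floor 42 mm wide, sides sloping up and out at 45 degrees to 86 mm, 27 mm above the table. +x end: solid wall at x = 0.125. -x end: a stop plate at x = -0.120, 5.5 mm above the floor, its top 32 mm above the table; the floor runs on to -0.140, so the lip passes under it. This point: on the floor, 5 mm above the table. Tablets start at x -0.12 to -0.025
- scoop_pan (a point): Middle of the pan's floor of the aluminium scoop, 2.5 mm above its flat underside; x points forward to the lip, z up. It fits the trough: flat underside 37 mm wide, sides sloping up and out at 45 degrees to 71 mm wide, 17 mm up; open lip (bevelled to about 1 mm) 43 mm ahead of this point, back wall 39 mm behind it, rearmost point of the handle's post 48 mm behind
- scoop_grip (a point): Centre of the scoop's handle, a level black bar above the pan: 62 mm long (scoop x), 16 mm thick (scoop y), 20 mm high; this point is 17 mm behind and 55.5 mm above point scoop_pan. Pinch it across its thickness
- scoop: The same scoop (130 g); origin 2.5 mm below point scoop_pan, on its underside
- mat: Black rubber mat fixed to the table where the scoop stands, 130 by 110 mm, 4 mm thick; origin at the centre of its underside
- tablet1 (a point): White domed soda tablet, 20 mm across, 14 mm thick, rounded above and below, 12 g; this point is its centre. All tablets are alike; 4 to 7 are present
- tablet2 (a point): White domed soda tablet, 20 mm across, 14 mm thick, rounded above and below, 12 g; this point is its centre. All tablets are alike; 4 to 7 are present
- tablet3 (a point): White domed soda tablet, 20 mm across, 14 mm thick, rounded above and below, 12 g; this point is its centre. All tablets are alike; 4 to 7 are present
- tablet4 (a point): White domed soda tablet, 20 mm across, 14 mm thick, rounded above and below, 12 g; this point is its centre. All tablets are alike; 4 to 7 are present
- tablet5 (a point): White domed soda tablet, 20 mm across, 14 mm thick, rounded above and below, 12 g; this point is its centre. All tablets are alike; 4 to 7 are present
- tablet6 (a point): White domed soda tablet, 20 mm across, 14 mm thick, rounded above and below, 12 g; this point is its centre. All tablets are alike; 4 to 7 are present
- tablet7 (a point): White domed soda tablet, 20 mm across, 14 mm thick, rounded above and below, 12 g; this point is its centre. All tablets are alike; 4 to 7 are present
- water_bottle: Bystander, to be left alone: clear plastic bottle, 190 mm tall, 62 mm wide, origin at the centre of its underside
- paint_jar: Bystander, to be left alone: glass jar, 60 mm tall, 56 mm wide, origin at the centre of its underside
- beaker: Bystander, to be left alone: clear open beaker, 85 mm tall, 70 mm wide, origin at the centre of its underside
- water_cup: Bystander, to be left alone: white cup, 80 mm tall, 68 mm wide, origin at the centre of its underside
Things that resemble listed ones, but are neither listed nor needed, are in the scene too. What is shaped like the scoop but green or pink is not meant.

How it is judged (in metres and radians):
On the way, in this order (a step that is already met when the one before it is completed fails the run):
1. the cap is off and lies wing up on the cork coaster (horizontal distance between cap_grip and coaster below 0.03 m and height (world z) of cap_grip below 0.045 m and angle between cap_grip's own z axis and vertical below 0.15 rad and linear speed of cap below 0.03 m/s), for 0.2 s.
2. at least one tablet rides in the pan of the scoop, lifted 80 mm or more above the table (height (world z) of scoop_pan above 0.08 m and ((x of tablet1 in the frame of scoop_pan between -0.04 and 0.045 m and y of tablet1 in the frame of scoop_pan between -0.035 and 0.035 m and z of tablet1 in the frame of scoop_pan between 0 and 0.04 m) or (x of tablet2 in the frame of scoop_pan between -0.04 and 0.045 m and y of tablet2 in the frame of scoop_pan between -0.035 and 0.035 m and z of tablet2 in the frame of scoop_pan between 0 and 0.04 m) or (x of tablet3 in the frame of scoop_pan between -0.04 and 0.045 m and y of tablet3 in the frame of scoop_pan between -0.035 and 0.035 m and z of tablet3 in the frame of scoop_pan between 0 and 0.04 m) or (x of tablet4 in the frame of scoop_pan between -0.04 and 0.045 m and y of tablet4 in the frame of scoop_pan between -0.035 and 0.035 m and z of tablet4 in the frame of scoop_pan between 0 and 0.04 m) or (x of tablet5 in the frame of scoop_pan between -0.04 and 0.045 m and y of tablet5 in the frame of scoop_pan between -0.035 and 0.035 m and z of tablet5 in the frame of scoop_pan between 0 and 0.04 m) or (x of tablet6 in the frame of scoop_pan between -0.04 and 0.045 m and y of tablet6 in the frame of scoop_pan between -0.035 and 0.035 m and z of tablet6 in the frame of scoop_pan between 0 and 0.04 m) or (x of tablet7 in the frame of scoop_pan between -0.04 and 0.045 m and y of tablet7 in the frame of scoop_pan between -0.035 and 0.035 m and z of tablet7 in the frame of scoop_pan between 0 and 0.04 m))), for 0.2 s.
3. every tablet is inside the volcano's chamber (horizontal distance between each of tablet1, tablet2, tablet3, tablet4, tablet5, tablet6, tablet7 and mouth below 0.05 m and height (world z) of each of tablet1, tablet2, tablet3, tablet4, tablet5, tablet6, tablet7 below 0.095 m), for 0.3 s.
At the end, for the whole second after the job is handed in: Every tablet present is in the volcano's chamber (within 50 mm of its axis, below 95 mm); the cap is locked on, level and still (8 mm off the axis, grip below 139.5 mm, lugs within 0.12 rad of the hooks); the scoop stands upright and still, its pan within 50 mm of the mat's middle (all of step 3 and horizontal distance between cap_grip and mouth below 0.008 m and height (world z) of cap_grip below 0.1395 m and angle between the x axis of cap_grip and the x axis of volcano, either way round below 0.12 rad and angle between cap_grip's own z axis and vertical below 0.1 rad and linear speed of each of cap, scoop below 0.03 m/s and horizontal distance between scoop_pan and mat below 0.05 m and height (world z) of scoop_pan below 0.015 m and angle between scoop_pan's own z axis and vertical below 0.12 rad); the robot touches nothing.
It fails at once if the bottle, jar, beaker or cup is pushed more than 40 mm from where it stood or tipped over (distance of any of water_bottle, paint_jar, beaker, water_cup from where it was at the start of the episode above 0.04 m or angle between any of water_bottle, paint_jar, beaker, water_cup's own z axis and vertical above 0.6 rad).
Of tab1, tab2, tab3, tab4, tab5, tab6, tab7 only 4 to 7 are there at a start; the rules pass over those that are not, and their reading is None.
At some moment in a run one of scoop may be knocked a few centimetres aside while the robot is not near it.
It also fails if it takes over 210 s, if anything falls off the work surface, if the arm or the gripper's body presses on something with over 40 N, if the wrist force passes 120 N, or if a joint passes its speed limit or range.

ROBOT

A 6-joint arm with a two-finger parallel gripper is mounted at the origin on the work surface. World frame = base frame: x ahead of the robot, y to its left, z up, the work surface at z = 0. Lengths are in mm, angles in rad, forces in N, time in s.
With the tool pointing down it reaches from about 275 to 825 mm from the base axis. Payload 5.2 kg.
Tool frame: the origin (TCP) lies at the very end of the fingers, on their centre line; the grasp point (between the pads) lies 19 mm behind it; z points along the fingers, y is the line along which they close (so a half turn about z gives the same grasp; the last joint's range is limited). The gripper opens to 93 mm and grips with 3 to 60 N. Pads are 15 mm wide; open, the fingers measure 128 mm over their backs; the gripper's body (75 mm by 188 mm) begins 65 mm behind the grasp point.
Start: joints at [-1.526, 0.259, 1.535, -0, 1.348, -0.203], TCP at [134.92, -533.199, 218.653] pointing down, gripper open.
Joint ranges: [-3.14, 3.14], [-0.91, 2.08], [0.19, 2.58], [-1.22, 4.36], [0.22, 2.71], [-3.12, 3.12]. Speed limits (rad/s): [2.57, 2.57, 3.14, 3.14, 3.14, 3.14].

INTERFACE

Orientations are given as a unit quaternion [w, x, y, z].
In Python, from bench import sense, capture, get_calibration, close_job gives the robot as it stands.
- The arm moves only by the tool apply_moves, never from a script. Its argument "steps" is text: rows parted by semicolons, each of 7 numbers parted by spaces: the shift along the tool's x, y, z in mm, then the turn, a rotation vector about the tool's x, y, z in degrees, then the finger opening in mm, from 0 to 93. In form: tx ty tz ax ay az jaw; .... A call has 1 to 5 rows; each row is the pose to reach, as a shift and turn from the pose commanded when the call began, along the tool's axes at that moment; what a row does not reach only later rows make up. A row lasts 1/10 s, in which the tool goes at most 50 mm and 8.59 degrees, less where a joint would pass 70% of its speed; a pose out of reach is approached as far as the arm can. A call with a gripper value outside its range is refused whole. The fingers move at their own pace and stop on an object; the grip force is fixed at half the most. Time passes only in rows, so rows that repeat a pose let the fingers close. It gives the time, the measured TCP pose, the force, the opening and the grip force at its end, in the units of the state.
- sense(): the state, without advancing time (a new reading comes with each control period).
- capture(name): name is "scene" or "top" or "wrist"; returns the picture (384x512x3 uint8, red, green, blue); there is no depth.
- get_calibration(name): a dict with "intrinsics" (3x3 intrinsics, pixels), "k1" (the pictures are not rectified: a ray, as slopes to the right and down, at radius r is drawn at 1 + k1 r^2 times it, then the intrinsics apply), "pose" (4x4, takes a point from camera to world coordinates). Camera axes: x right, y up, looking along -z (the intrinsics and any distortion apply to the point x, -y, -z); pixel columns grow to the right and rows downward; lengths in mm; the calibration is good to about 2 mm. A picture is of the moment at which its call begins: read the wrist's pose just before it. get_calibration takes no time and is no camera call; for the wrist camera it gives the pose at the moment of the call.
- close_job(): hands the job in; it is judged then, once.
The state is a dict: "clock": time; "joint_pos": joint angles; "joint_velocities": joint speeds; "tau": joint torques, N m; "position": TCP position; "tool_rot": TCP orientation; "ft_force": force on the tool from outside, world axes, zero at the start; "moment": the same for the moment, N m; "finger_gap": finger opening in mm; "gripper_force": force on a finger pad.
Only numpy, scipy, OpenCV 4.12 (cv2) and the standard library are available. Lean on these libraries where they do the work, as an engineer would, in place of code of your own. Each camera call takes 0.05 s, during which the arm holds its last target. There are 200 camera calls.

## Working session

There is one attempt and no reset: what is moved stays moved. The work goes in short steps, Python scripts to look and compute and a tool call to move; the robot and the scene stay as the last step left them, time stands still between calls to the robot, and variables do not carry over. Pictures are saved under pics/ and viewed, at most 14 in all, crops included, and the job is handed in when it is done.

Besides the shell and the picture viewer there is one more tool, called after ">>>" as name(argument=value, ...) on one line, values as JSON. apply_moves: Moves the arm, as the interface text tells. Its arguments: {"type":"object","properties":{"steps":{"type":"string"}},"required":["steps"]}

```bash
ls; mkdir -p pics
python3 - <<'E'
from bench import *
import cv2,numpy as np
for n in("scene","top"):
    im=capture(n); np.save(n,im); cv2.imwrite(f"pics/{n}0.png",cv2.resize(im[:,:,::-1],(800,600),interpolation=cv2.INTER_CUBIC))
    c=get_calibration(n);print(n,c)
s=sense();print(s)
print(get_calibration("wrist"))
E
```

```text
pics
scene {'intrinsics': array([[432.37706703,   0.        , 253.1630573 ],
       [  0.        , 432.37706703, 186.34194978],
       [  0.        ,   0.        ,   1.        ]]), 'k1': -0.06279957327511834, 'pose': array([[-7.91362436e-01, -3.10652308e-01,  5.26536456e-01,
         1.13859397e+03],
       [ 6.11035012e-01, -4.29444967e-01,  6.64991154e-01,
         7.27779348e+02],
       [ 1.95373942e-02,  8.47981229e-01,  5.29666051e-01,
         7.40440434e+02],
       [ 0.00000000e+00,  0.00000000e+00,  0.00000000e+00,
         1.00000000e+00]])}
top {'intrinsics': array([[377.39408943,   0.        , 250.76015448],
       [  0.        , 377.39408943, 192.92696356],
       [  0.        ,   0.        ,   1.        ]]), 'k1': -0.12151807142038591, 'pose': array([[ 2.88320965e-02,  9.97615718e-01, -6.27023841e-02,
         4.59373136e+02],
       [-9.99557153e-01,  2.92365689e-02,  5.54257003e-03,
        -4.67996450e+01],
       [ 7.36255755e-03,  6.25148126e-02,  9.98016879e-01,
         1.02021235e+03],
       [ 0.00000000e+00,  0.00000000e+00,  0.00000000e+00,
         1.000000
[... 595 characters left out ...]
0.75453982,  0.28343029, -0.29640035]), 'moment': array([ 0.0208489 , -0.00094496,  0.02585037]), 'gripper_force': 0.0, 'finger_gap': 93.07725370671835}
{'intrinsics': array([[281.67993836,   0.        , 258.28543026],
       [  0.        , 281.67993836, 197.14301637],
       [  0.        ,   0.        ,   1.        ]]), 'k1': -0.03112921110809451, 'pose': array([[ 2.45944017e-01,  9.35846748e-01,  2.52393352e-01,
         2.03558178e+02],
       [-9.69278415e-01,  2.38345081e-01,  6.07534131e-02,
        -5.14948912e+02],
       [-3.30082979e-03, -2.59581367e-01,  9.65715599e-01,
         3.84648468e+02],
       [ 0.00000000e+00,  0.00000000e+00,  0.00000000e+00,
         1.00000000e+00]])}
```

View pics/top0.png

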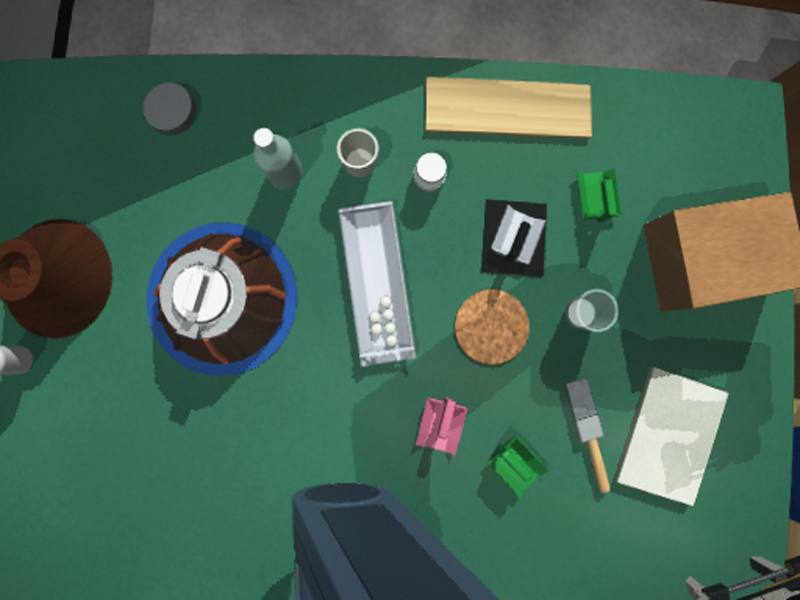

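View pics/scene0.png

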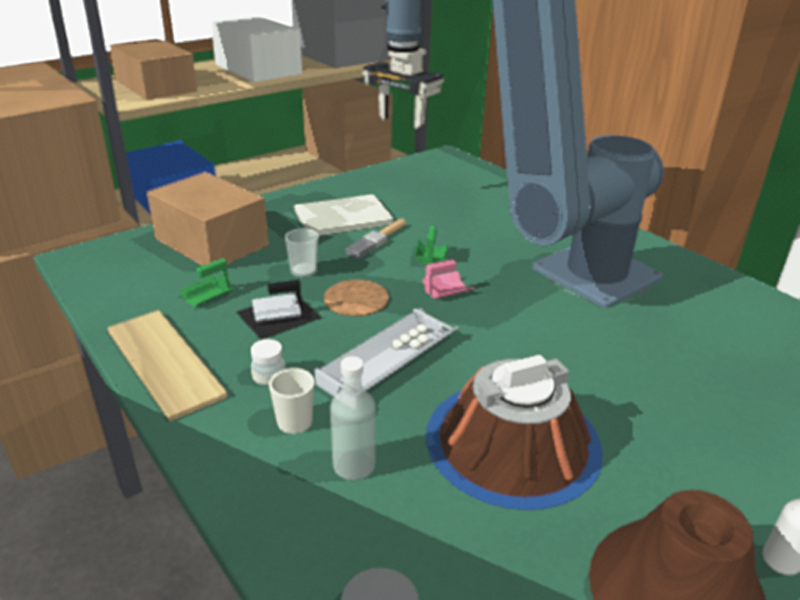

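The top view shows the real volcano with its blue disc at (222,298), with the white cap and wing at (200,293). A decoy cone sits at (50,275). The trough corners are (339,210), (392,203), (414,358) and (362,365), with the tablets at the near end around (383,320). The coaster is at (492,327). The aluminium scoop is on the black mat at (517,236).

Scoop candidates are aluminium (517,236), pink (442,425), green (517,465) and green (598,195). Only the aluminium one on the mat fits. I'll measure next and confirm with a crop.

```bash
cat > h.py <<'E'
from bench import *
import cv2,numpy as np
from scipy.spatial.transform import Rotation as R
def ray(c,uv):
    K=c["intrinsics"];uv=np.atleast_2d(np.float64(uv))
    p=cv2.undistortPoints(uv[:,None],K,np.array([c["k1"],0,0,0,0.]))[:,0]
    d=np.c_[p[:,0],-p[:,1],-np.ones(len(p))]@c["pose"][:3,:3].T
    return c["pose"][:3,3],d
def plane(c,uv,z):
    o,d=ray(c,uv); return o+d*((z-o[2])/d[:,2:3])
def proj(c,P):
    P=np.atleast_2d(P)-c["pose"][:3,3];q=P@c["pose"][:3,:3]
    return cv2.projectPoints(np.c_[q[:,0],-q[:,1],-q[:,2]],np.zeros(3),np.zeros(3),c["intrinsics"],np.array([c["k1"],0,0,0,0.]))[0][:,0]
def pose():
    s=sense();q=s["tool_rot"];return s,np.array(s["position"]),R.from_quat([q[1],q[2],q[3],q[0]])
def go(x,y,z,yaw,tilt=0):
    """shift & turn (tool axes) to pose: tool down, tool x at world yaw deg, then tilt deg about tool y."""
    s,p,r=pose()
    t=R.from_euler('z',yaw,degrees=True)*R.from_euler('x',180,degrees=True)*R.from_euler('y',tilt,degrees=True)
    d=r.inv().apply(np.array([x,y,z])-p); w=(r.inv()*t).as_rotvec(degrees=True)
    print("at",p.round(1),"yaw",np.degrees(np.arctan2(*r.as_matrix()[[1,0],0])).round(1),"shift",d.round(1),"turn",w.round(1),"rows",max(np.linalg.norm(d)/50,np.linalg.norm(w)/8.59).round(1))
def mk(name,box,f,out):
    im=capture(name) if isinstance(name,str) else name
    x0,y0,x1,y1=box; cv2.imwrite("pics/"+out,cv2.resize(im[y0:y1,x0:x1,::-1],None,fx=f,fy=f,interpolation=cv2.INTER_CUBIC));return im
E
python3 - <<'E'
from h import *
im=np.load("top.npy");c=get_calibration("top")
def P(n,uv,z): print(n,plane(c,np.array(uv)/1.5625,z).round(0).tolist())
P("cap",[[200,293]],135);P("disc",[[222,298]],2)
P("trough",[[339,210],[392,203],[414,358],[362,365]],27)
P("coaster",[[492,327]],6);P("mat",[[487,200],[546,206],[543,275],[482,271]],4)
P("bystanders",[[276,160],[358,150],[431,170],[595,310]],60)
hsv=cv2.cvtColor(im,cv2.COLOR_RGB2HSV)
m=cv2.inRange(hsv,(100,150,60),(130,255,255));m[:,:80]=0;m[:,200:]=0
k=max(cv2.findContours(m,0,1)[0],key=cv2.contourArea);e=cv2.fitEllipse(k);print("blue",e,plane(c,[e[0]],2).round(1))
m=cv2.inRange(hsv,(5,100,80),(25,255,255));m[:,:280]=0;m[:,350:]=0;m[:180]=0;m[235:]=0
k=max(cv2.findContours(m,0,1)[0],key=cv2.contourArea);e=cv2.fitEllipse(k);print("cork",e,plane(c,[e[0]],6).round(1))
a=cv2.resize(im[150:225,95:170,::-1],(400,400),interpolation=cv2.INTER_CUBIC)
b=cv2.resize(im[120:195,290:365,::-1],(400,400),interpolation=cv2.INTER_CUBIC)
cv2.imwrite("pics/crop1.png",np.hstack([a,b]))
E
```

```text
cap [[519.0, 240.0, 135.0]]
disc [[521.0, 244.0, 2.0]]
trough [[676.0, 42.0, 27.0], [691.0, -48.0, 27.0], [428.0, -92.0, 27.0], [413.0, -5.0, 27.0]]
coaster [[484.0, -227.0, 6.0]]
mat [[707.0, -215.0, 4.0], [700.0, -320.0, 4.0], [577.0, -316.0, 4.0], [581.0, -208.0, 4.0]]
bystanders [[751.0, 149.0, 60.0], [772.0, 12.0, 60.0], [741.0, -111.0, 60.0], [515.0, -389.0, 60.0]]
blue ((141.52333068847656, 190.95932006835938), (95.26312255859375, 97.60099029541016), 24.35191535949707) [[520.  245.4   2. ]]
cork ((314.37188720703125, 208.66151428222656), (46.413414001464844, 46.85216522216797), 163.4498748779297) [[ 485.6 -225.3    6. ]]
```

View pics/crop1.png

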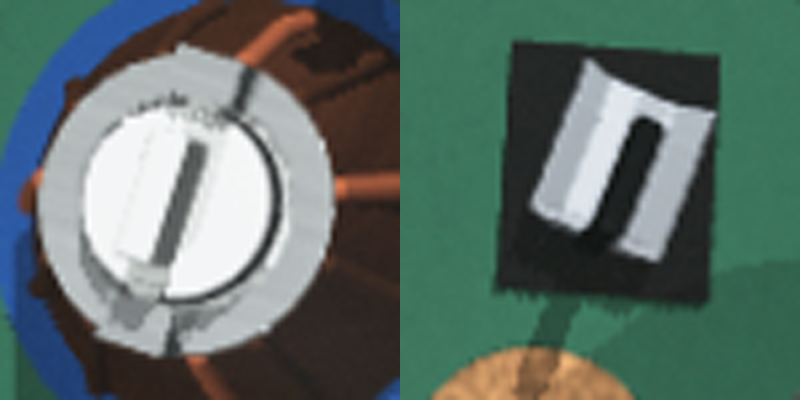

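The left crop shows the cap's wing running from about (140,275) to (180,140). That gives a yaw of about -20°, with the hooks at (130,310) and (240,90). The right crop confirms the aluminium scoop on the black mat, with its handle running (600,240) to (655,125) and its lip pointing up and to the right, so about -28°. The disc centre (520,245) agrees with the cap at (519,240), and the trough length of 267 mm and width of 90 mm fit. I'll set out now.

```bash
python3 -c "
from h import *
go(135,-533,320,14.2)
go(520,243,320,-20)"
```

```text
at [ 134.9 -532.7  217.9] yaw 14.2 shift [ 0.000e+00  1.000e-01 -1.021e+02] turn [-0.1 -0.  -0. ] rows 2.0
at [ 134.9 -532.7  217.9] yaw 14.2 shift [ 563.6 -657.7 -100.9] turn [-0.1  0.  34.2] rows 17.4
```

>>> apply_moves(steps="0 0 -50 0 0 0 93; 0 0 -100 0 0 0 93; 31 -36 -100 0 0 0 93; 62 -73 -100 0 0 0 93; 94 -110 -100 0 0 0 93")

```text
clock: 0.6
position: [199.3, -402.1, 318.4]
tool_rot: [-0.0, 0.992, 0.123, 0.0]
ft_force: [0.5, 0.4, -0.9]
finger_gap: 92.9
gripper_force: 0.0
```

>>> apply_moves(steps="31 -36 0 0 0 0 93; 62 -73 0 0 0 0 93; 94 -110 0 0 0 0 93; 125 -146 0 0 0 0 93; 156 -182 0 0 0 0 93")

```text
clock: 1.1
position: [305.8, -186.8, 318.5]
tool_rot: [-0.0, 0.992, 0.123, 0.0]
ft_force: [1.2, 0.2, 0.4]
finger_gap: 93.0
gripper_force: 0.0
```

>>> apply_moves(steps="31 -36 0 0 0 0 93; 62 -73 0 0 0 0 93; 94 -110 0 0 0 0 93; 125 -146 0 0 0 0 93; 156 -182 0 0 0 0 93")

```text
clock: 1.6
position: [412.5, 28.0, 318.6]
tool_rot: [0.0, 0.992, 0.124, 0.0]
ft_force: [0.2, -0.3, 0.5]
finger_gap: 93.2
gripper_force: 0.0
```

>>> apply_moves(steps="31 -36 0 0 0 0 93; 62 -73 0 0 0 8 93; 94 -110 0 0 0 17 93; 125 -146 0 0 0 25 93; 157 -183 0 0 0 33 93")

```text
clock: 2.1
position: [516.1, 236.1, 318.3]
tool_rot: [0.0, 0.988, -0.154, -0.0]
ft_force: [0.5, -0.7, 0.6]
finger_gap: 93.1
gripper_force: 0.0
```

Run:
```python
from h import *
go(520,243,300,-20)
c=get_calibration("wrist");im=mk("wrist",(0,0,512,384),1.5,"w1.png");np.save("w1",im);np.save("w1pose",c["pose"])
print(proj(c,[[520,243,131],[520,243,104]]))
```

```text
at [516.1 236.1 318.3] yaw -17.7 shift [ 1.6 -7.8 18.3] turn [0.  0.  2.3] rows 0.4
[[252.46524418 177.12784424]
 [252.86837647 173.33766245]]
```

View pics/w1.png

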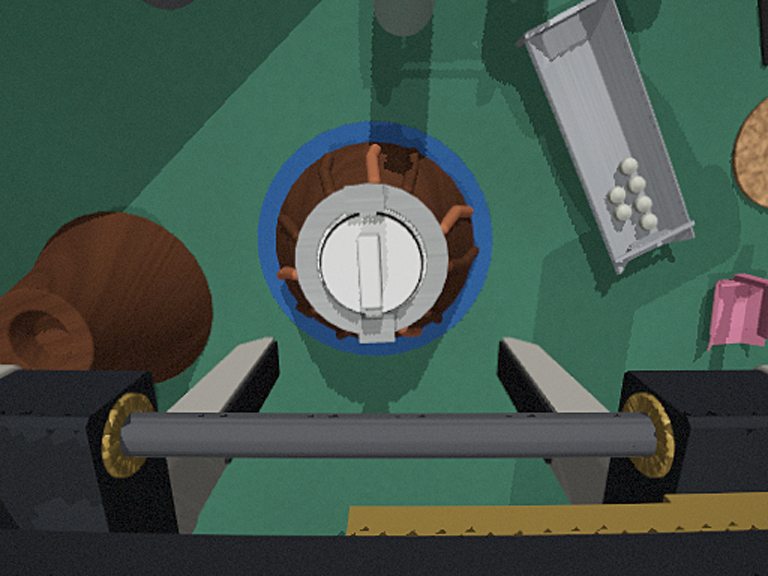

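The wrist view shows six tablets: (628,165), (637,184), (617,195), (641,204), (624,212) and (649,221). The wing's top face runs (369,235) to (370,315), the collar centre is at about (372,258), and a hook stands at (377,328).

Run:
```python
from h import *
c=get_calibration("wrist");c["pose"]=np.load("w1pose.npy");im=np.load("w1.npy")
a=plane(c,np.array([[369,235],[370,313]])/1.5,152);print("wing",a.round(1),a.mean(0).round(1),np.linalg.norm(a[1]-a[0]),np.degrees(np.arctan2(*(a[0]-a[1])[[1,0]])))
h=cv2.cvtColor(im,cv2.COLOR_RGB2HSV)
m=((im.min(2)>105)&(h[...,1]<40)).astype(np.uint8);m[:,:190]=0;m[:,302:]=0;m[:118]=0;m[230:]=0
k=max(cv2.findContours(m,0,1)[0],key=cv2.contourArea);q,r=cv2.minEnclosingCircle(k);b=cv2.boundingRect(k);print("collar",q,r,b)
u,v,w,hh=b;cen=np.array([[u+w/2,v+w/2],[u,v+w/2],[u+w,v+w/2]]);p=plane(c,cen,101);print(p.round(1),np.linalg.norm(p[1]-p[2]))
m=cv2.inRange(h,(100,150,60),(130,255,255));m[:,:160]=0;m[:,340:]=0;m[240:]=0
k=max(cv2.findContours(m,0,1)[0],key=cv2.contourArea);e=cv2.fitEllipse(cv2.convexHull(k));print("blue",e,plane(c,[e[0]],1).round(1))
ct=np.array([[628,165],[637,184],[617,195],[641,204],[624,212],[649,221]])/1.5
print("tabs",plane(c,ct,12).round(0).tolist())
# trough rim (z=27) corners
print("trough",plane(c,np.array([[524,40],[612,0],[692,233],[618,272]])/1.5,27).round(0).tolist())
```

```text
wing [[549.4 241.  152. ]
 [488.2 260.4 152. ]] [518.8 250.7 152. ] 64.24463062632125 -17.602893751540257
collar (246.087890625, 175.4727020263672) 53.92837142944336 (197, 122, 102, 107)
[[522.  249.5 101. ]
 [543.5 316.7 101. ]
 [500.6 182.4 101. ]] 140.971214541136
blue ((249.5084228515625, 158.54080200195312), (155.7044677734375, 156.91159057617188), 133.3931121826172) [[529.  248.2   1. ]]
tabs [[522.0, -39.0, 12.0], [500.0, -45.0, 12.0], [495.0, -22.0, 12.0], [477.0, -46.0, 12.0], [474.0, -26.0, 12.0], [455.0, -52.0, 12.0]]
trough [[672.0, 47.0, 27.0], [681.0, -44.0, 27.0], [432.0, -88.0, 27.0], [414.0, -1.0, 27.0]]
```

```bash
python3 -c "
from h import *
go(520,248,200,-17.6)"
```

```text
at [518.3 242.  316.5] yaw -18.3 shift [ -0.   -5.7 116.6] turn [-0.2  0.1 -0.7] rows 2.3
```

>>> apply_moves(steps="0 -6 40 0 0 -0.7 93; 0 -6 80 0 0 -0.7 93; 0 -6 116 0 0 -0.7 93; 0 -6 116 0 0 -0.7 93; 0 -6 116 0 0 -0.7 93")

```text
clock: 2.65
position: [517.5, 239.7, 202.9]
tool_rot: [0.0, 0.989, -0.145, -0.001]
ft_force: [-0.4, -0.5, 1.8]
finger_gap: 92.8
gripper_force: 0.0
```

Run:
```python
from h import *
go(520,248,122,-17.6)
c=get_calibration("wrist");im=mk("wrist",(100,100,420,340),2.4,"w2.png");np.save("w2",im);np.save("w2pose",c["pose"])
print(proj(c,[[520,248,152]]))
```

```text
at [517.5 239.7 202.9] yaw -16.7 shift [ 0.1 -8.7 80.9] turn [0.  0.1 0.9] rows 1.6
[[248.0169939  211.32963153]]
```

View pics/w2.png

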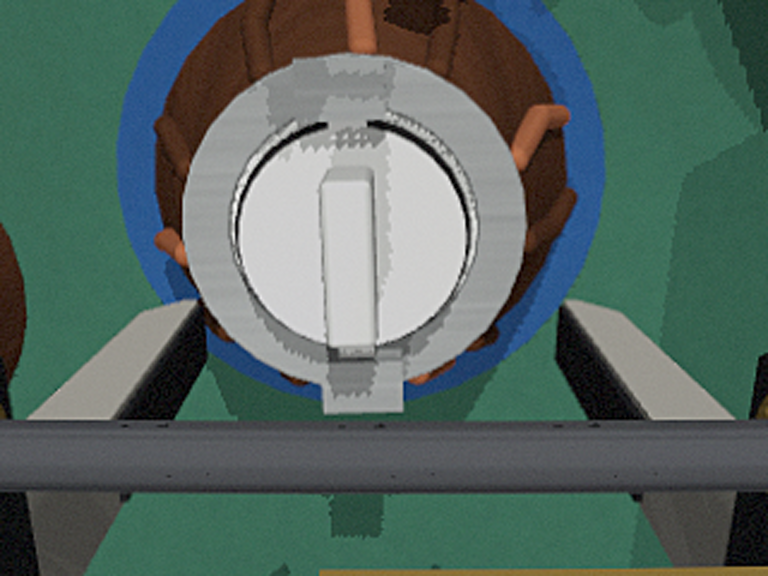

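Run:
```python
from h import *
go(520,248,122,-17.6)
c=get_calibration("wrist");c["pose"]=np.load("w2pose.npy")
a=plane(c,np.array([[347,182],[350,345]])/2.4+100,152);print("wing",a.round(1),a.mean(0).round(1),np.linalg.norm(a[1]-a[0]),np.degrees(np.arctan2(*(a[0]-a[1])[[1,0]])))
p=plane(c,np.array([[354,224],[182,224],[526,224]])/2.4+100,101);print("collar",p.round(1),np.linalg.norm(p[1]-p[2]))
print(sense()["joint_velocities"].round(3))
```

```text
at [518.6 240.  204.4] yaw -16.7 shift [-1.1 -8.  82.4] turn [-0.1 -0.1  0.9] rows 1.7
wing [[548.7 241.9 152. ]
 [493.2 258.2 152. ]] [521.  250.1 152. ] 57.80583728493139 -16.34890791717068
collar [[522.6 249.6 101. ]
 [542.8 317.4 101. ]
 [502.3 182.  101. ]] 141.3584691507933
[ 0.001 -0.021 -0.024 -0.001 -0.007  0.004]
```

>>> apply_moves(steps="0 0 0 0 0 0 93; 0 0 0 0 0 0 93")

```text
clock: 2.9
position: [518.8, 240.1, 204.9]
tool_rot: [-0.001, 0.989, -0.145, 0.002]
ft_force: [-0.8, 0.0, 0.1]
finger_gap: 93.0
gripper_force: 0.0
```

>>> apply_moves(steps="0 -9 30 0 0 0 93; 0 -9 60 0 0 0 93; 0 -9 82 0 0 0 93; 0 -9 82 0 0 0 93; 0 -9 82 0 0 0 93")

```text
clock: 3.4
position: [520.8, 248.6, 121.8]
tool_rot: [-0.0, 0.989, -0.145, 0.0]
ft_force: [0.4, 0.6, 0.5]
finger_gap: 92.9
gripper_force: 0.0
```

>>> apply_moves(steps="0 0 0 0 0 0 50; 0 0 0 0 0 0 40; 0 0 0 0 0 0 30; 0 0 0 0 0 0 24; 0 0 0 0 0 0 24")

```text
clock: 3.9
position: [520.3, 248.5, 121.0]
tool_rot: [-0.0, 0.989, -0.145, 0.0]
ft_force: [1.0, 0.2, 0.3]
finger_gap: 57.2
gripper_force: 0.0
```

Run:
```python
from h import *
go(521,249,122,-17)
c=get_calibration("wrist");im=mk("wrist",(130,130,390,330),2.4,"w3.png")
```

```text
at [520.3 248.5 121. ] yaw -16.7 shift [ 0.5 -0.6 -1. ] turn [-0.  -0.   0.3] rows 0.0
```

View pics/w3.png

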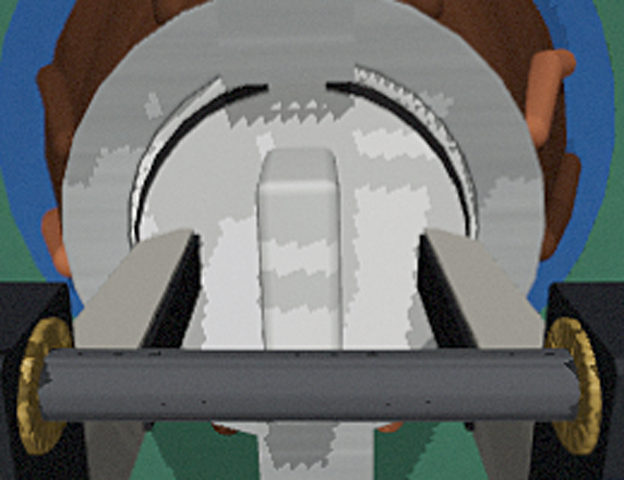

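The wing is centred between the fingers to within 2 mm: the wing is at column 300 and the gap centre at 310. I'll shift -1.5 mm along tool y and close.

>>> apply_moves(steps="0 -1.5 0 0 0 0 40; 0 -1.5 0 0 0 0 30; 0 -1.5 0 0 0 0 10; 0 -1.5 0 0 0 0 10; 0 -1.5 0 0 0 0 10")

```text
clock: 4.45
position: [520.7, 250.1, 120.6]
tool_rot: [-0.0, 0.989, -0.145, 0.0]
ft_force: [0.2, 1.0, -0.5]
finger_gap: 18.1
gripper_force: 30.0
```

>>> apply_moves(steps="0 0 0 0 0 0 5; 0 0 0 0 0 0 5; 0 0 0 0 0 0 5; 0 0 0 0 0 0 5; 0 0 0 0 0 0 5")

```text
clock: 4.95
position: [520.7, 250.1, 120.6]
tool_rot: [-0.0, 0.989, -0.145, 0.0]
ft_force: [1.3, 1.4, -1.6]
finger_gap: 17.8
gripper_force: 30.0
```

>>> apply_moves(steps="0 0 2 0 0 0 5; 0 0 4 0 0 0 5; 0 0 6 0 0 0 5; 0 0 6 0 0 0 5; 0 0 6 0 0 0 5")

```text
clock: 5.45
position: [520.8, 250.1, 116.2]
tool_rot: [-0.0, 0.989, -0.145, 0.0]
ft_force: [-2.9, -0.4, 10.2]
finger_gap: 17.7
gripper_force: 29.8
```

>>> apply_moves(steps="0 0 1 0 0 0 5; 0 0 2 0 0 0 5; 0 0 3 0 0 0 5; 0 0 4 0 0 0 5; 0 0 4 0 0 0 5")

```text
clock: 5.95
position: [520.8, 250.2, 112.6]
tool_rot: [-0.0, 0.989, -0.145, 0.001]
ft_force: [-3.8, 0.6, 11.7]
finger_gap: 17.9
gripper_force: 29.8
```

>>> apply_moves(steps="0 0 0 0 0 0 5; 0 0 0 0 0 0 5; 0 0 0 0 0 0 5")

```text
clock: 6.25
position: [520.8, 250.1, 112.7]
tool_rot: [-0.0, 0.989, -0.145, 0.001]
ft_force: [-3.9, -0.0, 13.5]
finger_gap: 17.9
gripper_force: 29.8
```

>>> apply_moves(steps="0 0 0 0 0 -8 5; 0 0 0 0 0 -16 5; 0 0 0 0 0 -24 5; 0 0 0 0 0 -32 5; 0 0 0 0 0 -40 5")

```text
clock: 6.75
position: [522.6, 250.1, 113.3]
tool_rot: [0.0, 0.979, 0.204, 0.003]
ft_force: [0.1, 0.1, 12.4]
finger_gap: 17.3
gripper_force: 30.0
```

>>> apply_moves(steps="0 0 0 0 0 -3 5; 0 0 0 0 0 -3 5; 0 0 0 0 0 -3 5")

```text
clock: 7.05
position: [522.7, 250.1, 113.3]
tool_rot: [0.0, 0.974, 0.227, 0.003]
ft_force: [0.8, 0.0, 12.0]
finger_gap: 18.0
gripper_force: 30.0
```

>>> apply_moves(steps="0 0 -5 0 0 0 5; 0 0 -10 0 0 0 5; 0 0 -15 0 0 0 5; 0 0 -25 0 0 0 5; 0 0 -25 0 0 0 5")

```text
clock: 7.55
position: [521.1, 250.0, 136.7]
tool_rot: [0.0, 0.974, 0.227, 0.001]
ft_force: [0.6, 0.1, -1.1]
finger_gap: 17.6
gripper_force: 30.0
```

Run:
```python
from h import *
go(485,-226,250,-50)
c=get_calibration("wrist");im=mk("wrist",(0,0,512,384),1.5,"w4.png")
```

```text
at [521.1 250.  136.7] yaw 26.3 shift [-243.1  410.8 -113.4] turn [-0.  -0.1 76.3] rows 9.8
```

View pics/w4.png

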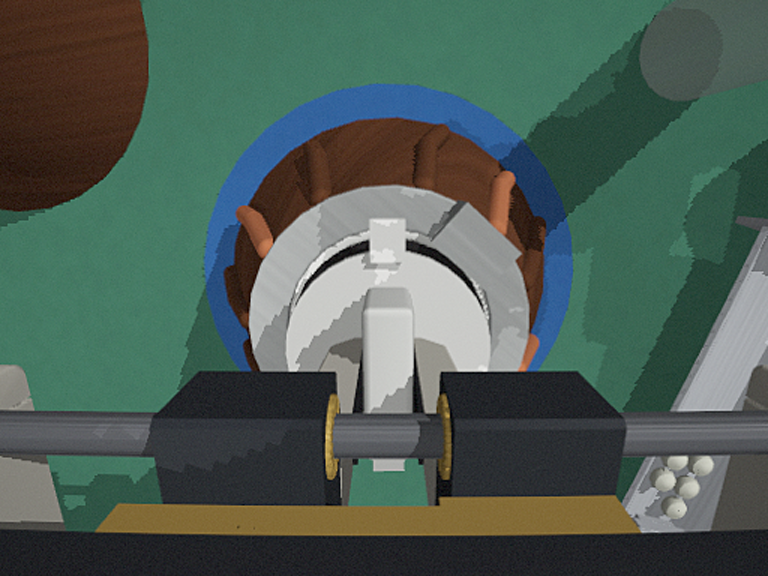

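The cap is free and held: the wing is between the fingers, and a lug at (387,240) is clear of the hook at (480,235). Next I carry it to the coaster.

>>> apply_moves(steps="0 0 -40 0 0 0 5; 0 0 -65 0 0 0 5; -24 41 -65 0 0 0 5; -48 82 -65 0 0 0 5; -72 123 -65 0 0 0 5")

```text
clock: 8.1
position: [509.9, 106.8, 200.3]
tool_rot: [0.0, 0.974, 0.228, -0.0]
ft_force: [0.0, -0.4, -1.2]
finger_gap: 17.6
gripper_force: 30.0
```

>>> apply_moves(steps="-24 41 0 0 0 0 5; -48 82 0 0 0 0 5; -72 123 0 0 0 0 5; -97 164 0 0 0 0 5; -121 205 0 0 0 0 5")

```text
clock: 8.6
position: [492.0, -131.2, 200.3]
tool_rot: [-0.0, 0.974, 0.227, -0.0]
ft_force: [0.8, 0.5, -1.9]
finger_gap: 17.8
gripper_force: 30.0
```

>>> apply_moves(steps="-24 41 0 0 0 0 5; -50 83 0 0 0 0 5; -50 83 40 0 0 0 5; -50 83 80 0 0 0 5; -50 83 80 0 0 0 5")

```text
clock: 9.1
position: [480.8, -224.0, 115.2]
tool_rot: [-0.005, 0.974, 0.227, -0.004]
ft_force: [-1.5, 0.0, -0.7]
finger_gap: 17.6
gripper_force: 30.0
```

>>> apply_moves(steps="0 0 0 0 0 0 5; 0 0 0 0 0 0 5; 0 0 0 0 0 0 5")

```text
clock: 9.4
position: [486.3, -226.6, 122.9]
tool_rot: [0.002, 0.974, 0.228, 0.001]
ft_force: [-0.6, 0.6, -0.8]
finger_gap: 17.7
gripper_force: 30.0
```

Run:
```python
from h import *
im=capture("top");c=get_calibration("top")
hsv=cv2.cvtColor(im,cv2.COLOR_RGB2HSV)
c2=get_calibration("wrist");w=mk("wrist",(0,0,512,384),1.5,"w5.png")
h=cv2.cvtColor(w,cv2.COLOR_RGB2HSV)
go(485.5,-225.5,30,26.3)
print(proj(c2,[[485.5,-225.5,6]]))
```

```text
at [ 485.9 -226.4  122.4] yaw 26.3 shift [-0.1 -1.2 92.4] turn [ 0.2 -0.1  0. ] rows 1.8
[[257.98525291 192.73280401]]
```

View pics/w5.png

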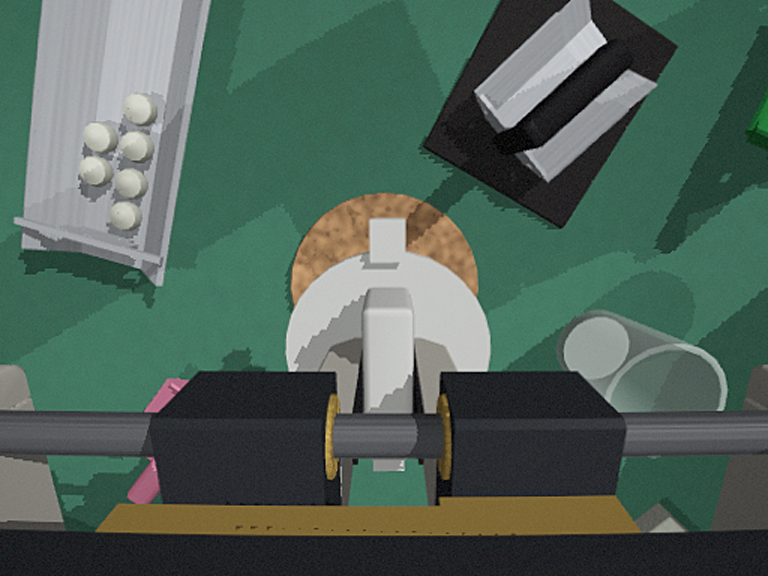

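The coaster is centred under the cap (expected (387,289), seen at about (385,286)), so I lower.

>>> apply_moves(steps="0 -1 40 0 0 0 5; 0 -1 75 0 0 0 5; 0 -1 95 0 0 0 5; 0 -1 99 0 0 0 5; 0 -1 99 0 0 0 5")

```text
clock: 10.0
position: [484.7, -225.3, 22.0]
tool_rot: [-0.0, 0.974, 0.228, -0.0]
ft_force: [0.2, 0.5, -1.0]
finger_gap: 17.7
gripper_force: 30.0
```

>>> apply_moves(steps="0 0 1.5 0 0 0 5; 0 0 3 0 0 0 5; 0 0 4 0 0 0 5; 0 0 5 0 0 0 5; 0 0 5 0 0 0 5")

```text
clock: 10.5
position: [485.1, -225.7, 18.6]
tool_rot: [0.001, 0.974, 0.227, 0.001]
ft_force: [-2.8, 0.9, 10.0]
finger_gap: 17.7
gripper_force: 30.0
```

>>> apply_moves(steps="0 0 -1 0 0 0 30; 0 0 -1 0 0 0 60; 0 0 -1 0 0 0 60; 0 0 -20 0 0 0 60; 0 0 -60 0 0 0 60")

```text
clock: 11.0
position: [482.2, -223.6, 74.3]
tool_rot: [-0.003, 0.974, 0.227, -0.002]
ft_force: [1.3, -0.0, -0.1]
finger_gap: 53.1
gripper_force: 0.0
```

>>> apply_moves(steps="0 0 -50 0 0 8 93; 0 0 -100 0 0 16 93; 0 0 -120 0 0 24 93; 0 0 -120 0 0 32 93; 0 0 -120 0 0 40 93")

```text
clock: 11.5
position: [484.9, -225.5, 197.9]
tool_rot: [0.001, 0.993, -0.122, 0.001]
ft_force: [0.4, -0.3, -0.6]
finger_gap: 91.2
gripper_force: 0.0
```

>>> apply_moves(steps="0 0 0 0 0 7 93; 0 0 0 0 0 14 93; 0 0 0 0 0 14 93; 0 0 0 0 0 14 93; 0 0 0 0 0 14 93")

```text
clock: 12.0
position: [484.4, -225.2, 196.6]
tool_rot: [-0.0, 0.971, -0.238, -0.0]
ft_force: [-0.8, 0.4, 0.3]
finger_gap: 93.0
gripper_force: 0.0
```

Run:
```python
from h import *
go(632,-270,200,-28)
c=get_calibration("wrist");w=mk("wrist",(0,0,512,384),1.5,"w6.png");np.save("w6",w);np.save("w6pose",c["pose"])
```

```text
at [ 484.4 -225.2  196.6] yaw -27.6 shift [151.6 -28.6  -3.5] turn [-0.   0.   0.4] rows 3.1
```

View pics/w6.png

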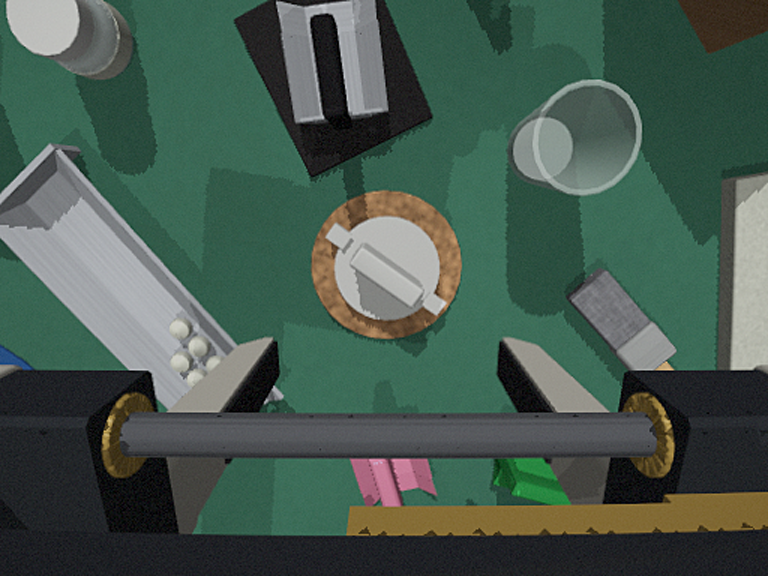

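The cap lies wing up and centred on the coaster at (387,265). The scoop's handle runs (325,18) to (340,115), with the lip pointing up the image. I go above the scoop and look again.

Run:
```python
from h import *
c=get_calibration("wrist");c["pose"]=np.load("w6pose.npy")
a=plane(c,np.array([[325,18],[340,112]])/1.5,72);print(a.round(1),a.mean(0),np.linalg.norm(a[0]-a[1]),np.degrees(np.arctan2(*(a[0]-a[1])[[1,0]])))
print("mat",plane(c,np.array([[310,175],[430,115],[385,0],[237,20]])/1.5,4).round(0).tolist())
m=a.mean(0);go(m[0],m[1],160,np.degrees(np.arctan2(*(a[0]-a[1])[[1,0]])))
```

```text
[[ 651.7 -269.    72. ]
 [ 599.9 -250.9   72. ]] [ 625.83660498 -259.93072446   72.        ] 54.8848909993705 -19.307677023835403
mat [[581.0, -204.0, 4.0], [577.0, -311.0, 4.0], [666.0, -317.0, 4.0], [707.0, -212.0, 4.0]]
at [ 484.4 -225.2  196.6] yaw -27.6 shift [141.4 -34.7  36.5] turn [-0.   0.  -8.3] rows 3.0
```

>>> apply_moves(steps="45 -12 0 0 0 0 93; 90 -24 0 0 0 0 93; 141 -35 0 0 0 -8 93; 141 -35 36 0 0 -8 93; 141 -35 36 0 0 -8 93")

```text
clock: 12.55
position: [624.1, -258.5, 155.0]
tool_rot: [-0.002, 0.985, -0.17, -0.004]
ft_force: [-1.4, -0.2, -1.2]
finger_gap: 93.1
gripper_force: 0.0
```

>>> apply_moves(steps="0 0 0 0 0 0 93; 0 0 0 0 0 0 93; 0 0 0 0 0 0 93")

```text
clock: 12.85
position: [625.4, -260.0, 162.8]
tool_rot: [0.0, 0.985, -0.171, 0.001]
ft_force: [0.3, -0.8, 0.4]
finger_gap: 93.0
gripper_force: 0.0
```

Run:
```python
from h import *
go(626,-260,47,-20)
c=get_calibration("wrist");w=mk("wrist",(80,80,430,340),2.2,"w7.png");np.save("w7",w);np.save("w7pose",c["pose"])
```

```text
at [ 625.4 -260.   162.8] yaw -19.7 shift [  0.3  -0.2 115.8] turn [ 0.  -0.1  0.3] rows 2.3
```

View pics/w7.png

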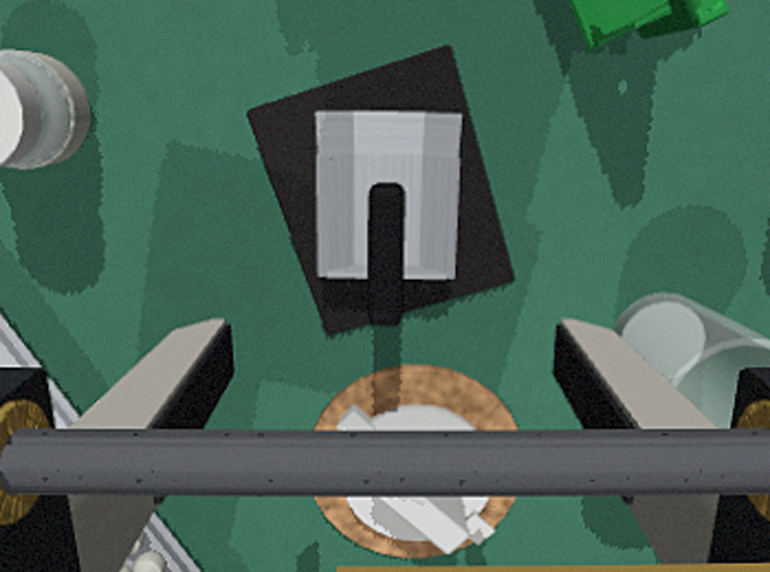

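The scoop is aligned with the tool: the handle runs from its front at (387,185) to the rear at about (387,320), and the lip edge is at row 112.

Run:
```python
from h import *
c=get_calibration("wrist");c["pose"]=np.load("w7pose.npy")
f=plane(c,np.array([[387,185]])/2.2+80,72)[0];u=np.array([np.cos(np.radians(-19.7)),np.sin(np.radians(-19.7)),0])
g=f-31*u;print("grip from handle",g.round(1))
l=plane(c,np.array([[389,112]])/2.2+80,15)[0];print("from side top lip",(l-60*u).round(1))
go(g[0],g[1],44,-19.7)
```

```text
grip from handle [ 628.  -258.3   72. ]
from side top lip [ 626.9 -258.5   15. ]
at [ 625.5 -260.   162.7] yaw -19.7 shift [  1.5  -2.5 118.7] turn [ 0.  -0.1 -0. ] rows 2.4
```

>>> apply_moves(steps="1.5 -2.5 40 0 0 0 60; 1.5 -2.5 80 0 0 0 50; 1.5 -2.5 110 0 0 0 45; 1.5 -2.5 118 0 0 0 45; 1.5 -2.5 118 0 0 0 45")

```text
clock: 13.4
position: [627.2, -257.7, 42.4]
tool_rot: [-0.0, 0.985, -0.171, -0.001]
ft_force: [-0.3, 0.5, -0.3]
finger_gap: 57.4
gripper_force: 0.0
```

>>> apply_moves(steps="0 0 0 0 0 0 30; 0 0 0 0 0 0 20; 0 0 0 0 0 0 5; 0 0 0 0 0 0 5; 0 0 0 0 0 0 5")

```text
clock: 13.9
position: [628.0, -258.1, 43.3]
tool_rot: [0.0, 0.985, -0.171, 0.0]
ft_force: [0.3, -0.6, -0.8]
finger_gap: 17.3
gripper_force: 0.0
```

>>> apply_moves(steps="0 0 0 0 0 0 5; 0 0 0 0 0 0 5; 0 0 0 0 0 0 5")

```text
clock: 14.2
position: [628.0, -258.0, 43.2]
tool_rot: [0.0, 0.985, -0.171, 0.0]
ft_force: [-1.4, 0.8, 3.4]
finger_gap: 15.8
gripper_force: 29.9
```

The scoop is gripped at gap 15.8 mm with TCP z 43.2, so its underside is TCP − 39.2. I lift it, carry it over the trough and turn the lip towards the robot.

>>> apply_moves(steps="0 0 -40 0 0 0 5; 0 0 -80 0 0 0 5; 0 0 -115 0 0 0 5; 0 0 -115 0 0 0 5; 0 0 -115 0 0 -8 5")

```text
clock: 14.7
position: [628.0, -258.2, 158.1]
tool_rot: [0.0, 0.995, -0.101, 0.001]
ft_force: [-0.3, 0.3, -2.1]
finger_gap: 15.6
gripper_force: 29.9
```

>>> apply_moves(steps="0 0 0 0 0 -8 5; 0 0 0 0 0 -16 5; 0 0 0 0 0 -24 5; 0 0 0 0 0 -32 5; 0 0 0 0 0 -40 5")

```text
clock: 15.2
position: [626.9, -257.5, 155.3]
tool_rot: [-0.001, 0.969, 0.247, -0.001]
ft_force: [0.1, 0.1, -2.4]
finger_gap: 16.1
gripper_force: 29.9
```

>>> apply_moves(steps="0 0 0 0 0 -8 5; 0 0 0 0 0 -16 5; 0 0 0 0 0 -24 5; 0 0 0 0 0 -32 5; 0 0 0 0 0 -40 5")

```text
clock: 15.7
position: [626.9, -257.5, 155.4]
tool_rot: [-0.001, 0.826, 0.564, -0.001]
ft_force: [-0.3, -0.7, -1.5]
finger_gap: 15.5
gripper_force: 29.9
```

>>> apply_moves(steps="0 0 0 0 0 -8 5; 0 0 0 0 0 -16 5; 0 0 0 0 0 -24 5; 0 0 0 0 0 -32 5; 0 0 0 0 0 -40 5")

```text
clock: 16.2
position: [626.9, -257.5, 155.3]
tool_rot: [-0.002, 0.583, 0.812, -0.0]
ft_force: [-0.2, 0.5, -1.2]
finger_gap: 15.8
gripper_force: 29.9
```

>>> apply_moves(steps="0 0 0 0 0 -8 5; 0 0 0 0 0 -16 5; 0 0 0 0 0 -24 5; 0 0 0 0 0 -32 5; 0 0 0 0 0 -40 5")

```text
clock: 16.7
position: [627.0, -257.5, 155.4]
tool_rot: [-0.002, 0.27, 0.963, 0.0]
ft_force: [0.3, -0.4, -1.1]
finger_gap: 15.7
gripper_force: 29.9
```

>>> apply_moves(steps="0 0 0 0 0 -8 5; 0 0 0 0 0 -16 5; 0 0 0 0 0 -24 5; 0 0 0 0 0 -32 5; 0 0 0 0 0 -40 5")

```text
clock: 17.2
position: [626.9, -257.5, 155.3]
tool_rot: [-0.001, -0.075, 0.997, 0.001]
ft_force: [-0.6, -0.6, -1.6]
finger_gap: 16.0
gripper_force: 29.9
```

Run:
```python
from h import *
go(636,-12,160,190)
```

```text
at [ 626.9 -257.5  155.3] yaw -171.4 shift [-45.7 241.4  -4.3] turn [ 0.1 -0.1 -1.4] rows 4.9
```

>>> apply_moves(steps="-9 48 0 0 0 0 5; -18 96 0 0 0 0 5; -27 145 0 0 0 0 5; -36 193 0 0 0 0 5; -46 241 0 0 0 -1.4 5")

```text
clock: 17.7
position: [637.4, -10.9, 155.7]
tool_rot: [-0.001, -0.084, 0.996, 0.0]
ft_force: [1.0, 0.5, -1.4]
finger_gap: 15.9
gripper_force: 29.9
```

>>> apply_moves(steps="0 0 30 0 0 0 5; 0 0 60 0 0 0 5; 0 0 60 0 0 0 5; 0 0 60 0 0 0 5; 0 0 60 0 0 0 5")

```text
clock: 18.2
position: [639.4, -13.5, 98.7]
tool_rot: [0.001, -0.084, 0.996, -0.0]
ft_force: [-0.4, -0.2, -1.7]
finger_gap: 15.8
gripper_force: 29.9
```

Run:
```python
from h import *
go(636,-12,60,190)
c=get_calibration("wrist");w=mk("wrist",(60,0,460,300),2,"w8.png");np.save("w8",w);np.save("w8pose",c["pose"])
```

```text
at [639.4 -13.5  98.7] yaw -170.3 shift [ 3.2  2.1 38.7] turn [-0.   0.1 -0.3] rows 0.8
```

View pics/w8.png

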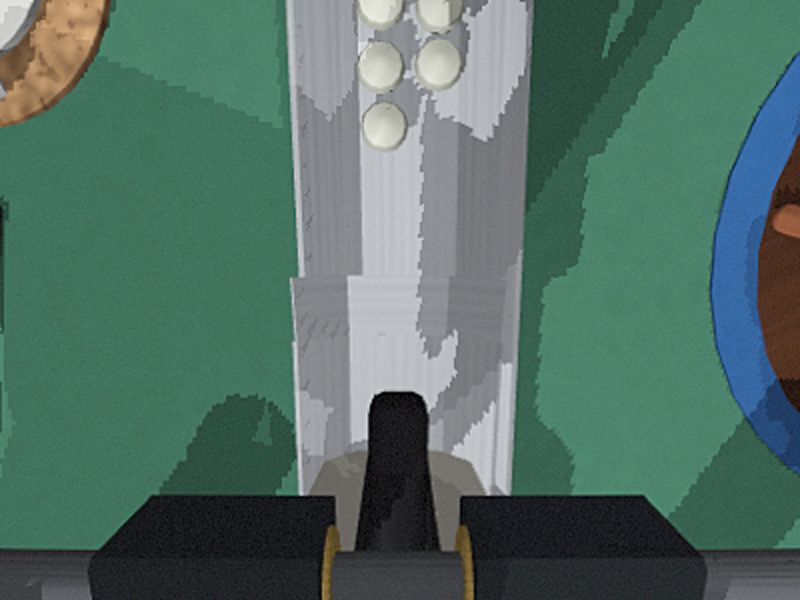

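The view shows the scoop's lip at row 278 spanning columns 291 to 517, and the trough rims at 293 and 530 on row 130. The trough is slightly right of the scoop. I'll get the edge columns numerically.

Run:
```python
from h import *
w=np.load("w8.npy");c=get_calibration("wrist");c["pose"]=np.load("w8pose.npy")
b=cv2.cvtColor(w,cv2.COLOR_RGB2HSV)[...,1].astype(float)   # saturation: metal low, table high
def edges(r):
    s=b[r-2:r+3].mean(0); m=s<60; j=np.where(m[195:335])[0]+195
    def sub(i,d):  # crossing of 60
        a,bb=s[i],s[i+d]; return i+d*(60-a)/(bb-a)
    return sub(j[0],-1),sub(j[-1],1)
s,p,r=pose()
r0=R.from_matrix(c["pose"][:3,:3]);
T=r.as_matrix()
for row in (20,50,80,110,125,148,160,175,190,205,220):
    e=edges(row);z=27 if row<138 else 77
    q=(plane(c,[[e[0],row],[e[1],row]],z)-p)@T
    print(row,np.round(e,1),"z",z,"tool y",q[:,1].round(1),"mid",q[:,1].mean().round(2),"w",(q[1]-q[0])[1].round(1),"x",q[0,0].round(0))
```

```text
20 [203.  325.3] z 27 tool y [-40.8  52. ] mid 5.57 w 92.8 x 148.0
50 [204.6 324.2] z 27 tool y [-40.5  52.2] mid 5.85 w 92.7 x 127.0
80 [206.  323.1] z 27 tool y [-40.3  52.5] mid 6.11 w 92.8 x 105.0
110 [207.6 321.6] z 27 tool y [-40.   52.5] mid 6.26 w 92.6 x 82.0
125 [208.4 321.1] z 27 tool y [-39.9  52.8] mid 6.47 w 92.7 x 70.0
148 [205.2 320. ] z 77 tool y [-34.2  41.9] mid 3.88 w 76.1 x 56.0
160 [206.  319.3] z 77 tool y [-34.  42.] mid 3.99 w 75.9 x 48.0
175 [205.7 318.5] z 77 tool y [-34.6  41.9] mid 3.65 w 76.6 x 38.0
190 [206.4 317.8] z 77 tool y [-34.6  42. ] mid 3.7 w 76.7 x 27.0
205 [206.9 317.3] z 77 tool y [-34.8  42.3] mid 3.74 w 77.1 x 17.0
220 [207.4 316.3] z 77 tool y [-34.9  42.2] mid 3.65 w 77.2 x 6.0
```

Run:
```python
from h import *
w=np.load("w8.npy");c=get_calibration("wrist");c["pose"]=np.load("w8pose.npy")
s,p,r=pose();T=r.as_matrix()
def y(u,v,z): return ((plane(c,[[u,v]],z)-p)@T)[0].round(1)
print("scoop floor left",y(60+349/2,140,60),"trough floor left",y(60+360/2,100,5),y(60+358/2,50,5))
g=cv2.cvtColor(w,cv2.COLOR_RGB2GRAY).astype(int)
for row in (75,110,134,145,155,170):
    print(row,"L",g[row-1:row+2,200:246].mean(0).astype(int).tolist());print("   R",g[row-1:row+2,290:326].mean(0).astype(int).tolist())
h=y(60+370/2,205,82),y(60+428/2,205,82);print("handle",h)
```

```text
scoop floor left [ 60.2 -16.   39. ] trough floor left [ 91.6 -14.9  93.9] [132.  -15.2  93.9]
75 L [96, 97, 98, 98, 96, 90, 143, 185, 186, 160, 135, 134, 133, 130, 135, 140, 138, 132, 130, 135, 137, 134, 134, 137, 138, 135, 130, 133, 136, 132, 132, 137, 137, 138, 137, 137, 135, 134, 133, 133, 187, 198, 192, 191, 191, 190]
   R [119, 119, 116, 119, 123, 119, 116, 116, 120, 119, 118, 119, 119, 119, 117, 116, 119, 119, 117, 116, 120, 121, 122, 121, 123, 118, 117, 120, 118, 120, 119, 121, 124, 94, 65, 62]
110 L [99, 97, 98, 98, 99, 98, 96, 86, 173, 188, 189, 131, 137, 133, 121, 122, 140, 140, 136, 132, 135, 139, 137, 136, 136, 139, 136, 135, 132, 138, 136, 136, 139, 138, 138, 140, 137, 136, 136, 136, 145, 201, 196, 192, 192, 192]
   R [122, 117, 119, 123, 121, 119, 118, 122, 120, 120, 120, 121, 121, 119, 120, 120, 122, 121, 121, 122, 124, 121, 125, 122, 121, 119, 123, 121, 121, 121, 123, 113, 85, 80, 81, 81]
134 L [99, 96, 98, 96, 98, 100, 98, 95, 95, 151, 193, 188, 145, 136, 140, 133, 133, 139, 139, 135, 135, 136, 140, 138, 136, 137, 141, 139, 137, 136, 137, 139, 139, 139, 137, 139, 13
[... 826 characters left out ...]
91, 190, 189, 191, 190, 190, 190, 189, 190, 190]
   R [124, 123, 121, 123, 123, 123, 124, 123, 124, 122, 123, 124, 123, 124, 122, 124, 123, 124, 124, 123, 122, 125, 137, 135, 135, 136, 139, 146, 155, 142, 85, 78, 82, 82, 84, 82]
170 L [97, 99, 99, 97, 97, 98, 128, 167, 167, 132, 136, 138, 135, 124, 130, 140, 139, 135, 138, 135, 137, 137, 139, 139, 140, 136, 130, 140, 139, 140, 136, 135, 136, 133, 151, 199, 192, 192, 194, 194, 191, 191, 191, 191, 193, 193]
   R [122, 121, 122, 122, 123, 125, 121, 122, 122, 122, 125, 126, 123, 122, 122, 121, 125, 123, 122, 122, 126, 134, 136, 136, 136, 137, 143, 154, 143, 93, 79, 82, 83, 85, 85, 83]
handle (array([18.2, -8. , 17.1]), array([18.2, 11.7, 17.1]))
```

>>> apply_moves(steps="3 6 0 0 0 -0.8 5; 3 6 20 0 0 -0.8 5; 3 6 40 0 0 -0.8 5; 3 6 40 0 0 -0.8 5; 3 6 40 0 0 -0.8 5")

```text
clock: 18.75
position: [634.6, -7.4, 58.4]
tool_rot: [0.0, -0.092, 0.996, 0.0]
ft_force: [-0.4, 0.5, -1.5]
finger_gap: 15.5
gripper_force: 29.9
```

>>> apply_moves(steps="0 0 0 0 0 0 5; 0 0 0 0 0 0 5")

```text
clock: 18.95
position: [635.5, -7.6, 59.2]
tool_rot: [0.001, -0.091, 0.996, -0.0]
ft_force: [-0.5, 0.8, -1.5]
finger_gap: 15.9
gripper_force: 29.9
```

```bash
cat > tr.py <<'E'
from h import *
c=get_calibration("wrist");w=capture("wrist");np.save("w9",w);np.save("w9pose",c["pose"])
s,p,r=pose();T=r.as_matrix();print(p.round(1),s["ft_force"].round(1))
g=cv2.GaussianBlur(cv2.cvtColor(w,cv2.COLOR_RGB2GRAY),(1,5),0).astype(float)
b=cv2.cvtColor(w,cv2.COLOR_RGB2HSV)[...,1].astype(float)
zs=p[2]-39.2+17
for row in (20,50,80,105,150,165,180,195):
    m=b[row-2:row+3].mean(0)<60; j=np.where(m[180:350])[0]+180;j=(j[0],j[-1])
    d=np.diff(g[row-2:row+3].mean(0));pk=[(i,int(d[i])) for i in range(j[0]-3,j[1]+4) if abs(d[i])>9]
    q=(plane(c,[[j[0]-.5,row],[j[1]+.5,row]],27)-p)@T; q2=(plane(c,[[j[0]-.5,row],[j[1]+.5,row]],zs)-p)@T
    print(row,j,q[:,1].round(1),"mid",q[:,1].mean().round(2),"scoopz",q2[:,1].round(1),"x",q[0,0].round(0),pk if row>100 else "")
E
python3 tr.py
```

```text
[635.3  -7.6  58.9] [ 0.2 -0.9 -1.4]
20 (np.int64(186), np.int64(331)) [-45.2  47.2] mid 0.97 scoopz [-43.   44.9] x 135.0 
50 (np.int64(187), np.int64(329)) [-45.6  46.9] mid 0.67 scoopz [-43.3  44.6] x 118.0 
80 (np.int64(189), np.int64(328)) [-45.3  47.3] mid 1.01 scoopz [-43.  45.] x 99.0 
105 (np.int64(190), np.int64(326)) [-45.5  46.9] mid 0.68 scoopz [-43.3  44.6] x 84.0 [(188, -10), (189, 99), (192, -33), (193, -21), (229, 35), (230, 26), (239, -25), (240, -36), (245, 28), (246, 13), (286, -31), (288, -18), (289, -27), (325, -17), (326, -33), (327, -11)]
150 (np.int64(192), np.int64(323)) [-45.9  46.6] mid 0.35 scoopz [-43.6  44.3] x 53.0 [(191, 62), (192, 38), (194, -26), (195, -30), (205, 49), (206, -59), (233, 47), (268, -10), (269, -42), (283, -17), (320, 11), (321, 16), (322, -9), (323, -49), (324, -15)]
165 (np.int64(193), np.int64(322)) [-45.8  46.5] mid 0.35 scoopz [-43.5  44.3] x 43.0 [(192, 80), (193, 12), (195, -41), (196, -13), (206, 40), (207, -44), (233, 25), (234, 39), (268, -25), (269, -25), (282, -13), (287, -10), (310, 11), (319, 10), (321, -10), (322, -47), (323, -18)]
180 (np.int64(194), np.int64(321)) [-45.7  46.4] mid 0.35 scoopz [-43.5  44.2] x 32.0 [(192, 13), (193, 90), (196, -56), (202, 10), (205, 13), (206, 52), (208, -54), (233, 14), (234, 44), (272, -10), (287, -23), (288, -53), (308, 18), (316, 15), (317, 19), (320, -14), (321, -55), (322, -15)]
195 (np.int64(194), np.int64(320)) [-46.4  46.4] mid -0.02 scoopz [-44.1  44.1] x 21.0 [(193, 32), (194, 69), (196, -10), (197, -47), (206, 34), (207, 23), (208, -22), (209, -39), (233, 10), (234, 39), (235, 10), (246, -31), (248, -10), (249, -19), (250, -16), (251, -10), (266, 18), (267, 14), (268, 10), (269, 13), (270, 20), (280, -37), (283, -35), (307, 11), (315, 22), (316, 19), (317, -9), (320, -61), (321, -16)]
```

The scoop rims (206 and 310) sit centred between the trough rims (193 and 322), so I lower it onto the floor.

>>> apply_moves(steps="0 0 6 0 0 0 5; 0 0 11 0 0 0 5; 0 0 13 0 0 0 5; 0 0 13 0 0 0 5; 0 0 13 0 0 0 5")

```text
clock: 19.5
position: [634.6, -7.6, 44.5]
tool_rot: [-0.0, -0.091, 0.996, -0.0]
ft_force: [0.0, -0.7, -1.6]
finger_gap: 16.0
gripper_force: 29.9
```

>>> apply_moves(steps="0 0 0.7 0 0 0 5; 0 0 1.5 0 0 0 5; 0 0 2 0 0 0 5; 0 0 2 0 0 0 5; 0 0 2 0 0 0 5")

```text
clock: 20.0
position: [634.8, -7.7, 44.1]
tool_rot: [0.0, -0.091, 0.996, -0.0]
ft_force: [-2.0, -0.9, 7.6]
finger_gap: 15.7
gripper_force: 29.9
```

>>> apply_moves(steps="10 0 -0.5 0 0 0 5; 20 0 -0.5 0 0 0 5; 30 0 -0.5 0 0 0 5; 40 0 -0.5 0 0 0 5; 50 0 -0.5 0 0 0 5")

```text
clock: 20.5
position: [586.0, -16.8, 44.2]
tool_rot: [0.002, -0.091, 0.996, -0.0]
ft_force: [4.8, 0.8, 5.5]
finger_gap: 16.1
gripper_force: 29.9
```

>>> apply_moves(steps="8 0 0 0 0 0 5; 16 0 0 0 0 0 5; 24 0 0 0 0 0 5; 32 0 0 0 0 0 5; 40 0 0 0 0 0 5")

```text
clock: 21.0
position: [546.9, -24.1, 44.2]
tool_rot: [0.002, -0.091, 0.996, -0.0]
ft_force: [4.9, 1.0, 5.6]
finger_gap: 15.7
gripper_force: 29.9
```

```bash
python3 tr.py | head -1
python3 - <<'E'
from h import *
w=np.load("w9.npy");mk(w,(60,0,460,300),2,"w9.png")
E
```

```text
[545.6 -24.3  44.2] [ 2.9 -1.   4.1]Traceback (most recent call last):
  File "tr.py", line 8, in <module>
    m=b[row-2:row+3].mean(0)<60; j=np.where(m[180:350])[0]+180;j=(j[0],j[-1])
                                                                  ~^^^
IndexError: index 0 is out of bounds for axis 0 with size 0
```

View pics/w9.png

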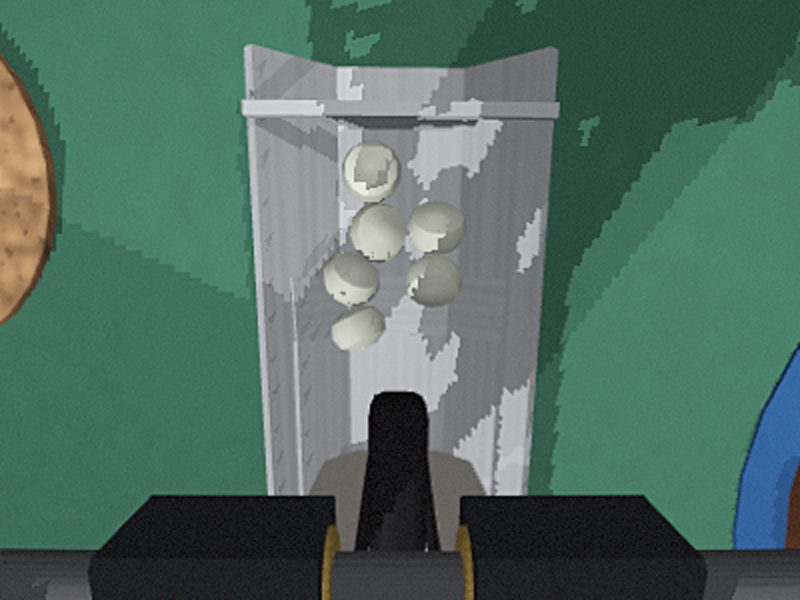

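The picture shows all six tablets between lip (row ~283) and stop plate (row ~110), one of them already riding in the pan at (358,328).

Run:
```python
from h import *
c=get_calibration("wrist");c["pose"]=np.load("w9pose.npy")
s,p,r=pose();T=r.as_matrix()
for u,v,z in((260,57,14),(260,52,32),(207,141,22)): print(((plane(c,[[u,v]],z)-p)@T).round(1))
```

```text
[[111.7   1.9  29.9]]
[[110.7   1.8  11.9]]
[[ 59.1 -33.   22.1]]
```

>>> apply_moves(steps="7 0 0 0 0 0 5; 14 0 0 0 0 0 5; 21 0 0 0 0 0 5; 28 0 0 0 0 0 5; 34 0 0 0 0 0 5")

```text
clock: 21.55
position: [513.6, -30.4, 44.2]
tool_rot: [0.002, -0.091, 0.996, -0.0]
ft_force: [6.0, -0.6, 6.2]
finger_gap: 15.8
gripper_force: 29.9
```

>>> apply_moves(steps="3 0 0 0 0 0 5; 6 0 0 0 0 0 5; 9 0 0 0 0 0 5; 12 0 0 0 0 0 5; 14 0 0 0 0 0 5")

```text
clock: 22.05
position: [500.2, -32.9, 44.2]
tool_rot: [0.002, -0.091, 0.996, -0.001]
ft_force: [5.7, 1.0, 6.0]
finger_gap: 15.5
gripper_force: 29.9
```

>>> apply_moves(steps="1 0 0 0 0 0 5; 2 0 0 0 0 0 5; 3 0 0 0 0 0 5; 4 0 0 0 0 0 5; 5 0 0 0 0 0 5")

```text
clock: 22.55
position: [495.5, -33.8, 44.2]
tool_rot: [0.002, -0.091, 0.996, -0.001]
ft_force: [5.5, 1.7, 5.2]
finger_gap: 15.7
gripper_force: 29.9
```

Run:
```python
from h import *
c=get_calibration("wrist");w=capture("wrist");np.save("w10",w);np.save("w10pose",c["pose"])
mk(w,(140,40,380,220),3,"w10.png")
print(pose()[1],pose()[0]["ft_force"])
```

```text
[495.33629165 -33.7844044   44.22719413] [5.99901473 0.32592524 5.68556578]
```

View pics/w10.png

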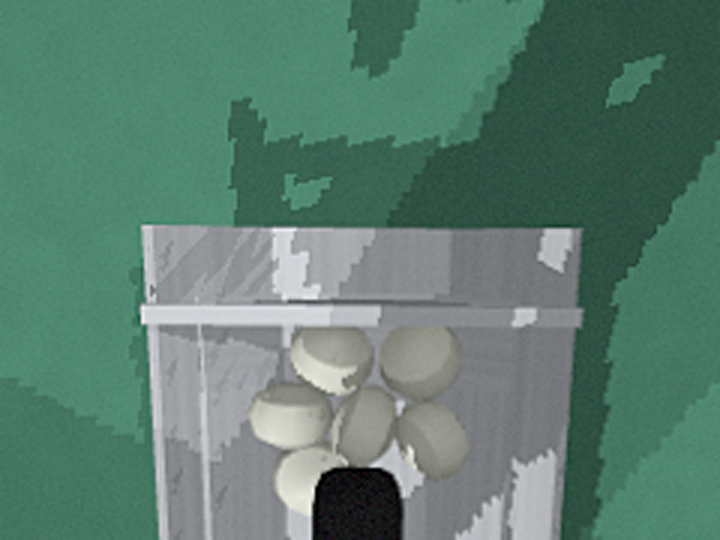

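All six tablets are on the pan, with the front pair against the plate at rows 355 and 360 and the lip just reaching the plate. I push slightly further, back off and tilt the lip up.

>>> apply_moves(steps="1 0 0 0 0 0 5; 2 0 0 0 0 0 5; 3 0 0 0 0 0 5; 4 0 0 0 0 0 5; 5 0 0 0 0 0 5")

```text
clock: 23.1
position: [490.5, -34.7, 44.2]
tool_rot: [0.002, -0.091, 0.996, -0.001]
ft_force: [6.5, 1.6, 6.4]
finger_gap: 15.6
gripper_force: 29.9
```

Run:
```python
from h import *
print(pose()[1].round(1),pose()[0]["ft_force"].round(1))
# lip up 12deg: which sign of tool-y turn raises tool x?
r=pose()[2]
for a in(10,-10): print(a,(r*R.from_euler('y',a,degrees=True)).apply([1,0,0]).round(2))
```

```text
[490.5 -34.7  44.2] [6.5 1.6 6.4]
10 [-0.97 -0.18  0.17]
-10 [-0.97 -0.18 -0.18]
```

>>> apply_moves(steps="-2 0 -0.5 0 0 0 5; -5 0 -0.5 0 0 0 5; -8 0 -0.5 0 0 0 5; -11 0 -0.5 0 0 0 5; -14 0 -0.5 0 0 0 5")

```text
clock: 23.6
position: [495.3, -33.5, 44.3]
tool_rot: [-0.007, -0.093, 0.996, -0.001]
ft_force: [-28.2, -13.8, 37.0]
finger_gap: 15.9
gripper_force: 30.0
```

>>> apply_moves(steps="-1 0 -2 0 2 0 5; -2 0 -4 0 5 0 5; -2 0 -7 0 8 0 5; -2 0 -10 0 10 0 5; -2 0 -14 0 12 0 5")

```text
clock: 24.1
position: [501.0, -30.9, 55.7]
tool_rot: [-0.108, -0.091, 0.99, -0.009]
ft_force: [-0.2, 0.3, -2.9]
finger_gap: 15.8
gripper_force: 30.0
```

Run:
```python
from h import *
c=get_calibration("wrist");w=capture("wrist")
mk(w,(110,40,410,260),2.6,"w11.png")
print(pose()[1],pose()[0]["ft_force"])
```

```text
[502.67516236 -31.11214971  56.45387329] [ 2.68136002 -0.03438729 -1.94030656]
```

View pics/w11.png

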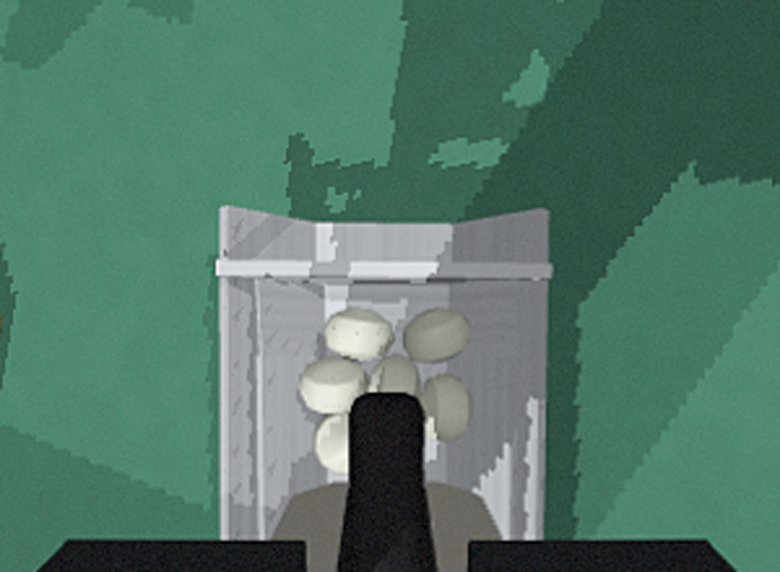

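The force peaked at about 40 N as the lip left the plate, but all six tablets are in the pan ahead of and beside the handle (rows 330–440). The lip has pitched down about 6° in the grip. I've now used all 14 picture views, so from here I work numerically. I lift and carry to the volcano.

>>> apply_moves(steps="-4 0 -3 0 1 0 5; -8 0 -6 0 2 0 5; -6 0 -15 0 4 0 5; -2 0 -30 0 4 0 5; 2 0 -45 0 4 0 5")

```text
clock: 24.65
position: [509.9, -29.7, 101.0]
tool_rot: [-0.141, -0.091, 0.986, -0.012]
ft_force: [-0.1, 0.2, -2.6]
finger_gap: 15.4
gripper_force: 30.0
```

>>> apply_moves(steps="6 0 -22 0 0 0 5; 12 0 -45 0 0 0 5; 18 0 -67 0 0 0 5; 25 0 -90 0 0 0 5; 30 0 -110 0 0 0 5")

```text
clock: 25.15
position: [511.7, -29.7, 216.1]
tool_rot: [-0.14, -0.091, 0.986, -0.012]
ft_force: [0.1, 0.6, -1.9]
finger_gap: 15.8
gripper_force: 30.0
```

>>> apply_moves(steps="0 0 0 0 0 0 5; 0 0 0 0 0 0 5; 0 0 0 0 0 0 5")

```text
clock: 25.45
position: [512.2, -29.7, 214.3]
tool_rot: [-0.14, -0.091, 0.986, -0.012]
ft_force: [0.1, 0.1, -3.0]
finger_gap: 16.0
gripper_force: 30.0
```

```bash
cat >> h.py <<'E'
LIP=np.array([56,0,43.7]);DEL=5.7
def lipgo(lx,ly,lz,yaw,tilts,lip=LIP):
    """rows (shift,turn in tool axes now) putting the lip at lx,ly,lz(list) with tool tilt (lip up +)"""
    s,p,r=pose();print("at",p.round(1),"f",s["ft_force"].round(1),"gap",s["finger_gap"].round(1),"tilt",np.degrees(np.arcsin(r.as_matrix()[2,0])).round(1),"yaw",np.degrees(np.arctan2(*r.as_matrix()[[1,0],0])).round(1))
    for t,z in zip(tilts,np.broadcast_to(lz,len(tilts))):
        T=R.from_euler('z',yaw,degrees=True)*R.from_euler('x',180,degrees=True)*R.from_euler('y',t,degrees=True)
        P=np.array([lx,ly,z])-T.apply(lip)
        print(t,"TCP",P.round(0),"shift",r.inv().apply(P-p).round(1),"turn",(r.inv()*T).as_rotvec(degrees=True).round(1))
E
python3 - <<'E'
from h import *
w=capture("wrist");np.save("w12",w)
h=cv2.cvtColor(w,cv2.COLOR_RGB2HSV)
m=((h[...,1]<55)&(h[...,2]>150)).astype(np.uint8)
s=[(int(x),int(y),int(a)) for x,y,a in [(k[0],k[1],st[4]) for k,st in zip(cv2.connectedComponentsWithStats(m)[3],cv2.connectedComponentsWithStats(m)[2])] if a>80];print(s)
u=np.array([np.cos(np.radians(205)),np.sin(np.radians(205))]);L=np.array([521.5,250])-22*u;print(L)
lipgo(L[0],L[1],190,205,[16])
E
```

```text
[(257, 191, 186040), (25, 32, 691), (245, 118, 150), (119, 174, 3056), (209, 203, 236), (252, 162, 912), (13, 174, 824), (237, 188, 307), (237, 211, 283), (301, 230, 237), (481, 245, 1629), (471, 315, 517), (260, 320, 1130)]
[541.43877131 259.29760176]Traceback (most recent call last):
  File "<stdin>", line 7, in <module>
  File "h.py", line 28, in lipgo
    s,p,r=pose();print("at",p.round(1),"f",s["ft_force"].round(1),"gap",s["finger_gap"].round(1),"tilt",np.degrees(np.arcsin(r.as_matrix()[2,0])).round(1),"yaw",np.degrees(np.arctan2(*r.as_matrix()[[1,0],0])).round(1))
                                                                        ^^^^^^^^^^^^^^^^^^^^^
AttributeError: 'float' object has no attribute 'round'
```

```bash
sed -i 's/s\["finger_gap"\].round(1)/round(s["finger_gap"],1)/' h.py
python3 - <<'E'
from h import *
def tabs(im,box):
    x0,y0,x1,y1=box;a=im[y0:y1,x0:x1].astype(int)
    d=a[...,0]-a[...,2];m=((d>12)&(a[...,0]>110)&(abs(a[...,0]-a[...,1])<15)).astype(np.uint8)
    n,_,st,ce=cv2.connectedComponentsWithStats(m);return [(int(c[0]+x0),int(c[1]+y0),int(s[4])) for s,c in zip(st[1:],ce[1:]) if s[4]>3]
box=(215,125,270,240)
print("before",tabs(np.load("top.npy"),box)); print("now",tabs(capture("top"),box))
print("w8",tabs(np.load("w8.npy"),(190,0,330,90)));print("w12",tabs(np.load("w12.npy"),(180,100,340,250)))
L=[541.4,259.3];lipgo(L[0],L[1],190,205,[16])
E
```

```text
before []
now []
w8 []
w12 []
at [512.6 -29.7 214.6] f [-0.1 -0.1 -2.2] gap 16.0 tilt 16.2 yaw -169.5
16 TCP [601. 287. 217.] shift [-138.6  295.4  -41.9] turn [  4.1  -0.2 -13.9]
```

Run:
```python
from h import *
t=np.load("top.npy");w=np.load("w8.npy");q=np.load("w12.npy")
print(t[193,244:249].tolist(),t[170,238:242].tolist());print(w[64,250:254].tolist(),w[95,245:249].tolist(), w[64,212:215].tolist())
for r in (150,160,170,180,190,200,210): print(r,q[r,215:300:5].tolist())
```

```text
[[211, 215, 202], [223, 228, 215], [234, 237, 228], [233, 237, 229], [234, 237, 228]] [[227, 232, 237], [227, 232, 237], [226, 230, 235], [227, 232, 236]]
[[218, 220, 209], [216, 218, 207], [213, 215, 203], [209, 210, 199]] [[189, 192, 197], [188, 191, 194], [190, 194, 196], [191, 193, 198]] [[113, 115, 118], [128, 131, 137], [136, 139, 143]]
150 [[138, 138, 144], [138, 140, 143], [141, 143, 145], [138, 140, 143], [211, 211, 216], [147, 148, 152], [147, 146, 154], [207, 207, 213], [204, 206, 212], [205, 205, 211], [207, 207, 213], [206, 207, 212], [193, 195, 201], [157, 157, 160], [127, 128, 132], [127, 129, 133], [127, 131, 133]]
160 [[136, 137, 143], [134, 138, 141], [131, 134, 138], [136, 138, 138], [188, 193, 195], [194, 196, 200], [195, 197, 203], [133, 137, 141], [142, 145, 149], [195, 198, 204], [196, 198, 203], [148, 150, 153], [117, 119, 114], [120, 122, 113], [118, 120, 116], [119, 122, 126], [118, 123, 123]]
170 [[133, 134, 138], [136, 138, 140], [138, 139, 142], [131, 134, 138], [167, 170, 174], [147, 150, 153], [144, 146, 151], [144, 145, 149], [148, 150, 154], [143, 148
[... 563 characters left out ...]
121, 123, 113], [130, 130, 121], [141, 144, 133], [142, 143, 133], [147, 149, 154], [150, 154, 157], [123, 128, 130], [118, 121, 126], [121, 126, 130]]
200 [[137, 141, 146], [140, 143, 146], [143, 143, 147], [139, 142, 145], [117, 119, 110], [191, 192, 182], [15, 17, 16], [25, 26, 30], [30, 32, 32], [29, 28, 26], [17, 17, 12], [17, 14, 19], [132, 131, 122], [149, 152, 141], [145, 146, 137], [107, 110, 109], [117, 120, 123]]
210 [[140, 143, 146], [141, 145, 148], [145, 146, 150], [142, 146, 142], [215, 217, 205], [215, 217, 206], [0, 0, 0], [28, 33, 32], [30, 26, 29], [11, 25, 23], [26, 29, 30], [22, 21, 20], [216, 217, 207], [149, 149, 140], [148, 150, 138], [121, 124, 123], [120, 123, 127]]
```

```bash
cat >> h.py <<'E'
def tabs(im,box,mn=4):
    x0,y0,x1,y1=box;a=cv2.GaussianBlur(im,(3,3),0)[y0:y1,x0:x1].astype(int)
    d=a[...,0]-a[...,2];m=((d>3)&(a[...,0]>80)&(abs(a[...,0]-a[...,1])<8)).astype(np.uint8)
    n,_,st,ce=cv2.connectedComponentsWithStats(m);return [(int(c[0]+x0),int(c[1]+y0),int(s[4])) for s,c in zip(st[1:],ce[1:]) if s[4]>=mn]
E
python3 - <<'E'
from h import *
box=(215,125,270,240)
print("before",tabs(np.load("top.npy"),box)); t=capture("top");np.save("top2",t);print("now",tabs(t,box))
print("w8",tabs(np.load("w8.npy"),(200,0,325,90)));print("w12",tabs(np.load("w12.npy"),(200,100,320,250)))
E
```

```text
before [(246, 193, 17), (247, 201, 17), (239, 203, 18), (248, 210, 18), (240, 210, 17), (249, 218, 17)]
now [(260, 170, 16), (252, 206, 10)]
w8 [(249, 5, 288), (279, 6, 333), (249, 33, 464), (278, 31, 471), (251, 62, 431)]
w12 [(245, 118, 127), (260, 190, 1703), (230, 238, 479), (285, 238, 480)]
```

Run:
```python
from h import *
c=get_calibration("wrist");ct=get_calibration("top")
print("w",plane(c,[[245,118]],12).round(0),"top",plane(ct,[[252,206],[260,170]],12).round(0).tolist(),plane(ct,[[252,206],[260,170]],190).round(0).tolist())
print(tabs(np.load("top2.npy"),(215,125,270,240),1))
w=np.load("w12.npy");print(w[108:130:3,245].tolist());print(proj(c,[[470,-40,12],[450,-44,32],[430,-48,5]]).round(0).tolist(), proj(ct,[[470,-40,12]]))
# tablets in pan: total white area
```

```text
w [[378. -72.  12.]] top [[488.0, -57.0, 12.0], [585.0, -75.0, 12.0]] [[483.0, -55.0, 190.0], [563.0, -70.0, 190.0]]
[(260, 170, 16), (220, 189, 2), (252, 206, 10)]
[[59, 98, 81], [72, 98, 83], [214, 216, 204], [229, 231, 220], [236, 236, 232], [239, 239, 230], [88, 126, 107], [69, 122, 100]]
[[256.0, 188.0], [255.0, 171.0], [255.0, 159.0]] [[245.54687803 212.49666723]]
```

The wrist image also shows one stray tablet on the table near (378,-72), seen at pixel (245,118) with green around it. I'll pick it up with the fingers later and tip the other five first.

>>> apply_moves(steps="-5 12 -2 0 0 0 5; -17 35 -5 0 0 0 5; -30 65 -9 0 0 0 5; -46 97 -14 0 0 0 5; -61 130 -18 0 0 0 5")

```text
clock: 26.1
position: [552.7, 111.6, 216.4]
tool_rot: [-0.139, -0.09, 0.986, -0.013]
ft_force: [0.6, -0.1, -2.2]
finger_gap: 15.7
gripper_force: 30.0
```

>>> apply_moves(steps="-17 35 -5 0 0 0 5; -32 68 -10 0 0 0 5; -47 100 -14 0 0 0 5; -61 130 -18 0 0 0 5; -71 151 -21 0 0 0 5")

```text
clock: 26.6
position: [597.3, 275.0, 216.4]
tool_rot: [-0.139, -0.092, 0.986, -0.013]
ft_force: [1.3, -0.3, -2.1]
finger_gap: 15.8
gripper_force: 30.0
```

>>> apply_moves(steps="-3 7 -2 1.5 0 -5 5; -7 14 -3 3 0 -10 5; -7 14 -3 4 0 -14 5; -7 14 -3 4 0 -14 5; -7 14 -3 4 0 -14 5")

```text
clock: 27.1
position: [602.2, 287.4, 217.7]
tool_rot: [-0.136, -0.214, 0.967, -0.03]
ft_force: [-0.4, -0.1, -3.3]
finger_gap: 15.9
gripper_force: 30.0
```

Run:
```python
from h import *
c=get_calibration("wrist");w=capture("wrist");np.save("w13",w);ct=get_calibration("top");t=capture("top");np.save("top3",t)
print("pan",tabs(w,(200,60,330,260),20))
print("top stray",[(k,plane(ct,[k[:2]],7).round(0)[0].tolist()) for k in tabs(t,(200,130,300,280),5)])
print("stray proj",proj(ct,[[378,-72,7]]))
lipgo(541.4,259.3,[170,150,138,136],205,[16,8,0,-8])
# mouth seen?
print("mouth px",proj(c,[[521.5,250,114],[530,250,104]]).round(0).tolist())
# lip edge rows
g=cv2.cvtColor(w,cv2.COLOR_RGB2GRAY).astype(int)
print([int(v) for v in g[100:200:2,240]]);print([int(v) for v in g[100:200:2,255]])
```

```text
pan [(238, 196, 718), (266, 188, 135), (280, 211, 381), (231, 241, 619), (285, 241, 618)]
top stray [((257, 248, 11), [376.0, -73.0, 7.0])]
stray proj [[256.51490621 247.2664986 ]]
at [602.5 286.7 218. ] f [-0.8  0.2 -2.7] gap 15.3 tilt 16.0 yaw -155.0
16 TCP [601. 287. 197.] shift [-4.9  1.  20.9] turn [ 0. -0. -0.]
8 TCP [597. 285. 185.] shift [-3.8  1.  32.8] turn [ 0. -8. -0.]
0 TCP [592. 283. 182.] shift [ 0.5  1.  38. ] turn [  0. -16.  -0.]
-8 TCP [586. 280. 187.] shift [ 8.3  1.  34.6] turn [  0. -24.  -0.]
mouth px [[257.0, 138.0], [254.0, 147.0]]
[40, 50, 48, 37, 148, 103, 107, 107, 109, 108, 110, 135, 174, 170, 171, 169, 202, 170, 171, 173, 166, 206, 203, 201, 205, 229, 226, 222, 226, 228, 225, 230, 228, 225, 227, 228, 223, 183, 178, 154, 175, 205, 207, 209, 214, 241, 235, 234, 229, 225]
[52, 112, 177, 99, 107, 178, 98, 111, 107, 177, 172, 170, 171, 171, 172, 169, 172, 172, 172, 172, 173, 171, 172, 171, 178, 232, 227, 222, 226, 229, 224, 229, 232, 176, 184, 183, 185, 187, 186, 182, 181, 181, 184, 183, 185, 134, 16, 18, 38, 24]
```

Run:
```python
from h import *
import h
c=get_calibration("wrist");s,p,r=pose();print("lip px",proj(c,[p+r.apply(LIP)]).round(0), "at del=0",proj(c,[p+r.apply([60,0,37])]).round(0))
lipgo(541.4,259.3,[155,146,140,137,134],205,[10,4,-2,-8,-14])
# second call relative to ideal pose at -14
def ideal(t,z):
    T=R.from_euler('z',205,degrees=True)*R.from_euler('x',180,degrees=True)*R.from_euler('y',t,degrees=True);return np.array([541.4,259.3,z])-T.apply(LIP),T
for a in ((-14,134,[(-20,131),(-26,128),(-32,125),(-38,122),(-44,120)]),(-44,120,[(-49,119),(-54,118),(-58,118)])):
    P0,T0=ideal(a[0],a[1])
    for t,z in a[2]:
        P,T=ideal(t,z);print(t,"TCP",P.round(0),T0.inv().apply(P-P0).round(1),t-a[0])
```

```text
lip px [[257. 145.]] at del=0 [[257. 140.]]
at [602.5 286.7 218. ] f [-0.8  0.2 -2.7] gap 15.3 tilt 16.0 yaw -155.0
10 TCP [598. 286. 188.] shift [-4.2  1.  29.7] turn [ 0. -6. -0.]
4 TCP [595. 284. 186.] shift [-1.2  1.  33.3] turn [  0. -12.  -0.]
-2 TCP [591. 282. 186.] shift [ 3.   1.  34.6] turn [  0. -18.  -0.]
-8 TCP [586. 280. 188.] shift [ 8.6  1.  33.7] turn [  0. -24.  -0.]
-14 TCP [581. 278. 190.] shift [14.5  1.  33.4] turn [  0. -30.  -0.]
-20 TCP [576. 275. 191.] [ 5.6  0.  -2.7] -6
-26 TCP [570. 272. 192.] [11.8 -0.  -4.9] -12
-32 TCP [563. 270. 192.] [18.4  0.  -6.4] -18
-38 TCP [557. 267. 191.] [25.5  0.  -7.4] -24
-44 TCP [550. 263. 190.] [32.7  0.  -8.6] -30
-49 TCP [545. 261. 190.] [ 4.7 -0.  -4. ] -5
-54 TCP [539. 258. 189.] [ 9.8 -0.  -7.6] -10
-58 TCP [535. 256. 189.] [ 13.6  -0.  -10.8] -14
```

>>> apply_moves(steps="-2 1 28 0 -6 0 5; 1 1 32 0 -12 0 5; 5 1 33 0 -18 0 5; 10 1 32 0 -24 0 5; 16 1 32 0 -30 0 5")

```text
clock: 27.7
position: [580.2, 276.7, 192.8]
tool_rot: [0.121, -0.214, 0.969, 0.027]
ft_force: [0.2, -0.0, -1.5]
finger_gap: 15.6
gripper_force: 30.0
```

>>> apply_moves(steps="6 0 -3 0 -6 0 5; 12 0 -5 0 -12 0 5; 18 0 -6 0 -18 0 5; 25 0 -7 0 -24 0 5; 33 0 -8 0 -30 0 5")

```text
clock: 28.2
position: [549.8, 268.2, 191.6]
tool_rot: [0.344, -0.205, 0.913, 0.083]
ft_force: [0.3, 1.2, -1.7]
finger_gap: 16.0
gripper_force: 30.0
```

>>> apply_moves(steps="5 0 -4 0 -5 0 5; 10 0 -8 0 -10 0 5; 14 0 -11 0 -14 0 5; 14 0 -11 0 -14 0 5; 14 0 -11 0 -14 0 5")

```text
clock: 28.7
position: [533.0, 267.1, 229.5]
tool_rot: [0.427, -0.191, 0.878, 0.101]
ft_force: [-0.7, -0.2, -1.6]
finger_gap: 15.9
gripper_force: 30.0
```

Run:
```python
from h import *
c=get_calibration("wrist");w=capture("wrist");np.save("w14",w);t=capture("top");np.save("top4",t)
sc=capture("scene");np.save("sc4",sc)
print("pan",tabs(w,(180,0,340,260),20));print("top vol",tabs(t,(90,130,200,250),5))
lipgo(541.4,259.3,120,205,[-58,-64]);print(np.degrees(pose()[0]["joint_pos"]).round(0))
```

```text
pan [(235, 11, 185), (265, 14, 31), (208, 199, 21), (285, 241, 617), (231, 241, 612)]
top vol [(149, 168, 6), (110, 182, 153), (137, 183, 73), (95, 192, 115), (126, 194, 20), (101, 204, 14), (114, 220, 659), (181, 248, 9)]
at [534.1 267.4 229.1] f [ 0.5  0.  -1.9] gap 15.8 tilt -52.0 yaw -155.6
-58 TCP [535. 256. 191.] shift [ 32.8 -10.8  20.3] turn [ 0.4 -6.  -0.4]
-64 TCP [528. 253. 189.] shift [ 38.2 -10.8  15.2] turn [  0.4 -12.   -0.4]
[   7.   -2.  128.   78.   15. -179.]
```

Run:
```python
from h import *
c=get_calibration("wrist");w=np.load("w14.npy");ct=get_calibration("top");t=np.load("top4.npy")
print("mouth",proj(c,[[521.5,250,114],[521.5,250,33],[521.5-34,250-16,114],[521.5+34,250+16,114]]).round(0).tolist())
print(plane(c,[[235,11],[265,14]],45).round(0).tolist(), plane(c,[[235,11],[265,14]],7).round(0).tolist())
s,p,r=pose();print("lip",proj(c,[p+r.apply(LIP)]).round(0))
for row in range(0,200,14): print(row,[tuple(int(q) for q in w[row,x]) for x in range(190,330,20)])
a=tabs(np.load("top.npy"),(60,110,330,280),5);b=tabs(t,(60,110,330,280),5);print("new top",[k for k in b if not any(abs(k[0]-j[0])+abs(k[1]-j[1])<4 for j in a)])
```

```text
mouth [[241.0, 79.0], [242.0, 9.0], [238.0, 33.0], [243.0, 113.0]]
[[518.0, 242.0, 45.0], [510.0, 266.0, 45.0]] [[542.0, 250.0, 7.0], [532.0, 278.0, 7.0]]
lip [[257. 144.]]
0 [(168, 169, 167), (167, 168, 169), (100, 100, 101), (93, 92, 92), (148, 151, 151), (99, 102, 101), (114, 117, 116)]
14 [(145, 146, 146), (132, 131, 128), (155, 158, 146), (134, 135, 132), (130, 132, 130), (142, 147, 144), (117, 119, 120)]
28 [(122, 120, 117), (42, 37, 42), (41, 42, 44), (46, 45, 49), (145, 148, 145), (149, 153, 152), (167, 169, 170)]
42 [(40, 46, 43), (140, 139, 139), (168, 169, 167), (132, 133, 131), (138, 139, 136), (146, 149, 147), (117, 119, 119)]
56 [(35, 38, 36), (148, 147, 146), (172, 175, 172), (167, 169, 166), (156, 158, 155), (33, 27, 29), (117, 118, 118)]
70 [(123, 123, 122), (167, 169, 166), (173, 175, 172), (165, 165, 162), (158, 161, 156), (155, 157, 154), (123, 123, 123)]
84 [(37, 35, 37), (169, 172, 167), (177, 175, 173), (166, 166, 163), (157, 159, 157), (59, 58, 59), (170, 172, 173)]
98 [(54, 53, 56), (156, 157, 153), (164, 165, 163), (164, 166, 162), (157, 158, 156), (51, 47, 
[... 354 characters left out ...]
0)]
154 [(47, 89, 69), (126, 130, 133), (124, 126, 130), (168, 171, 176), (168, 173, 175), (132, 135, 139), (50, 87, 70)]
168 [(49, 89, 73), (146, 145, 148), (134, 137, 140), (179, 181, 185), (176, 178, 184), (135, 137, 141), (51, 88, 72)]
182 [(51, 93, 73), (134, 138, 141), (155, 160, 165), (179, 181, 187), (175, 177, 181), (136, 139, 144), (49, 90, 71)]
196 [(198, 170, 39), (153, 158, 165), (157, 162, 165), (34, 38, 32), (8, 13, 15), (136, 138, 142), (48, 91, 73)]
new top [(110, 182, 153), (137, 183, 73), (95, 192, 115), (126, 194, 20), (314, 192, 9), (101, 204, 14), (114, 220, 659), (300, 208, 6), (61, 217, 32), (305, 220, 10), (68, 220, 9), (316, 224, 10), (182, 249, 15), (257, 247, 18)]
```

The pan is empty: its floor reads clean metal in rows 154–182. White blobs inside the chamber project to within 20 mm of its axis. I level out again and check the chamber from above.

Run:
```python
from h import *
go(575,275,240,205,0)
s,p,r=pose()
for k,t in enumerate((-44,-36,-28,-20,-12)):
    T=R.from_euler('z',205,degrees=True)*R.from_euler('x',180,degrees=True)*R.from_euler('y',t,degrees=True);f=(k+1)/5
    P=p+(np.array([560,270,245])-p)*f; print(r.inv().apply(P-p).round(0),(r.inv()*T).as_rotvec(degrees=True).round(1))
```

```text
at [534.1 267.4 229.1] yaw -155.6 shift [-33.5 -10.4  24.9] turn [ 0.6 52.  -0.2] rows 6.0
[-6. -2.  2.] [ 0.5  8.  -0.4]
[-11.  -3.   4.] [ 0.5 16.  -0.3]
[-17.  -5.   6.] [ 0.5 24.  -0.3]
[-22.  -7.   8.] [ 0.5 32.  -0.2]
[-28.  -9.   9.] [ 0.6 40.  -0.2]
```

>>> apply_moves(steps="-6 -2 2 0.5 8 0 5; -11 -3 4 0.5 16 0 5; -17 -5 6 0.5 24 0 5; -22 -7 8 0.5 32 0 5; -28 -9 9 0.5 40 0 5")

```text
clock: 29.35
position: [557.8, 267.7, 243.0]
tool_rot: [0.249, -0.217, 0.941, 0.075]
ft_force: [-0.1, 4.3, -2.6]
finger_gap: 16.2
gripper_force: 30.0
```

>>> apply_moves(steps="0 0 -5 0 6 0 5; 0 0 -5 0 12 0 5; 0 0 -5 0 12 0 5; 0 0 -5 0 12 0 5; 0 0 -5 0 12 0 5")

```text
clock: 29.85
position: [556.4, 268.2, 248.0]
tool_rot: [0.153, -0.225, 0.961, 0.054]
ft_force: [-1.0, -0.4, -1.4]
finger_gap: 15.9
gripper_force: 30.0
```

Run:
```python
from h import *
s,p,r=pose();print(np.degrees(s["joint_pos"]).round(0))
go(628,-258,200,-19.7)
go(628,-258,200,160.3)
c=get_calibration("wrist");w=capture("wrist");np.save("w15",w)
print("mouth",proj(c,[[521.5,250,114],[521.5,250,33]]).round(0).tolist(),tabs(w,(100,0,400,130),10))
print("stray",tabs(capture("top"),(245,238,268,258),5))
```

```text
[  11.    9.   94.    8.   60. -108.]
at [556.4 268.2 248. ] yaw -154.0 shift [ 172.8 -503.7  -26.4] turn [ -20.7   11.6 -132.5] rows 15.7
at [556.4 268.2 248. ] yaw -154.0 shift [ 172.8 -503.7  -26.4] turn [ 9.4 16.8 45.6] rows 10.7
mouth [[251.0, 113.0], [250.0, 93.0]] [(311, 60, 10), (244, 59, 11), (249, 72, 37), (233, 76, 28), (245, 89, 248), (275, 93, 240), (181, 99, 18)]
stray [(257, 247, 18)]
```

Run:
```python
from h import *
go(560,270,250,-154,7)
```

```text
at [556.3 268.1 248.6] yaw -154.0 shift [-4.4  0.1  0.1] turn [ 2.1 25.6  0.4] rows 3.0
```

>>> apply_moves(steps="-1 0 0 0.5 8 0 5; -2 0 0 1 16 0 5; -4 0 0 2 25.6 0.4 5; -4 0 0 2 25.6 0.4 5; -4 0 0 2 25.6 0.4 5")

```text
clock: 30.45
position: [561.1, 270.5, 248.7]
tool_rot: [-0.059, -0.226, 0.972, -0.013]
ft_force: [0.0, -0.2, -2.4]
finger_gap: 15.8
gripper_force: 30.0
```

Run:
```python
from h import *
s,p,r=pose();print(np.degrees(s["joint_pos"]).round(0))
go(657,-271,200,160,7)
c=get_calibration("wrist");w=capture("wrist");np.save("w16",w)
print("mouth",proj(c,[[521.5,250,114],[521.5,250,33]]).round(0).tolist(),tabs(w,(100,0,400,150),10))
print("lip?",[(k,proj(c,[p+r.apply(k)]).round(0)[0].tolist()) for k in ([60,0,37],[56,0,43.7],[53,0,46])])
g=cv2.cvtColor(w,cv2.COLOR_RGB2GRAY).astype(int);print([int(v) for v in g[130:180,250]],w[140,250],w[165,250])
```

```text
[  16.   26.   67.   -1.   93. -100.]
at [561.1 270.5 248.7] yaw -153.9 shift [ 145.4 -528.5   65.6] turn [-5.5  0.  45.8] rows 11.0
mouth [[256.0, 164.0], [256.0, 163.0]] [(227, 22, 140), (255, 138, 179), (239, 141, 164)]
lip? [([60, 0, 37], [257.0, 140.0]), ([56, 0, 43.7], [257.0, 145.0]), ([53, 0, 46], [257.0, 149.0])]
[182, 180, 173, 161, 125, 150, 160, 159, 160, 159, 154, 138, 120, 134, 173, 177, 173, 171, 180, 208, 227, 226, 222, 218, 218, 220, 223, 225, 224, 222, 221, 222, 226, 226, 223, 222, 221, 222, 223, 225, 222, 224, 228, 226, 225, 223, 227, 231, 229, 229] [154 155 145] [220 222 226]
```

>>> apply_moves(steps="12 -44 5 0 0 0 5; 24 -88 11 0 0 0 5; 36 -132 16 0 0 0 5; 48 -176 22 0 0 0 5; 60 -220 27 0 0 0 5")

```text
clock: 31.0
position: [599.8, 43.1, 232.8]
tool_rot: [-0.056, -0.225, 0.973, -0.013]
ft_force: [1.0, -0.2, -0.3]
finger_gap: 15.9
gripper_force: 30.0
```

>>> apply_moves(steps="12 -44 5 0 0 0 5; 24 -88 11 0 0 0 5; 36 -132 16 0 0 0 5; 48 -176 22 0 0 0 5; 60 -220 27 0 0 0 5")

```text
clock: 31.5
position: [640.2, -182.0, 213.3]
tool_rot: [-0.057, -0.225, 0.973, -0.014]
ft_force: [0.6, -0.4, -1.6]
finger_gap: 15.8
gripper_force: 30.0
```

>>> apply_moves(steps="12 -44 6 0 0 0 5; 25 -88 12 -1 0 8 5; 25 -88 12 -2 0 16 5; 25 -88 12 -3 0 24 5; 25 -88 12 -4 0 32 5")

```text
clock: 32.0
position: [655.2, -271.5, 204.1]
tool_rot: [-0.059, 0.057, 0.997, 0.004]
ft_force: [-1.0, 0.9, -1.5]
finger_gap: 15.8
gripper_force: 30.0
```

>>> apply_moves(steps="0 0 0 -1 0 8 5; 0 0 0 -1.5 0 14 5; 0 0 0 -1.5 0 14 5; 0 0 0 -1.5 0 14 5; 0 0 0 -1.5 0 14 5")

```text
clock: 32.5
position: [656.0, -270.7, 203.2]
tool_rot: [-0.059, 0.175, 0.983, 0.01]
ft_force: [0.4, 1.1, -1.6]
finger_gap: 16.0
gripper_force: 30.0
```

Run:
```python
from h import *
go(657,-271,80,160,8.5)
```

```text
at [ 656.  -270.7  203.2] yaw 159.9 shift [-15.9   0.2 122.2] turn [-0.   1.6 -0.1] rows 2.5
```

>>> apply_moves(steps="-5 0 40 0 1.6 0 5; -10 0 80 0 1.6 0 5; -16 0 122 0 1.6 0 5; -19 0 142 0 1.6 0 5; -20 0 152 0 1.6 0 5")

```text
clock: 33.0
position: [656.1, -270.4, 45.6]
tool_rot: [-0.076, 0.175, 0.982, 0.014]
ft_force: [6.2, -2.1, 8.9]
finger_gap: 15.7
gripper_force: 30.0
```

>>> apply_moves(steps="0 0 1 0 0 0 5; 0 0 2 0 0 0 5; -0.5 0 3 0 0 0 5; -0.5 0 4 0 0 0 5; -0.5 0 4 0 0 0 5")

```text
clock: 33.5
position: [658.0, -271.8, 45.9]
tool_rot: [-0.073, 0.175, 0.982, 0.012]
ft_force: [0.7, -0.4, 1.0]
finger_gap: 15.7
gripper_force: 30.0
```

>>> apply_moves(steps="0 0 1 0 0 0 5; 0 0 1.5 0 0 0 5; 0 0 1.5 0 0 0 5; 0 0 1.5 0 0 0 5")

```text
clock: 33.9
position: [658.5, -272.1, 45.3]
tool_rot: [-0.072, 0.176, 0.982, 0.012]
ft_force: [2.3, -0.5, 4.8]
finger_gap: 15.9
gripper_force: 30.0
```

>>> apply_moves(steps="0 0 0 0 -1 0 5; 0 0 0 0 -2 0 5; 0 0 0 0 -2 0 5")

```text
clock: 34.2
position: [658.7, -272.2, 45.6]
tool_rot: [-0.054, 0.176, 0.983, 0.009]
ft_force: [3.4, -1.4, 4.3]
finger_gap: 15.7
gripper_force: 30.0
```

>>> apply_moves(steps="0 0 0 0 0 0 20; 0 0 0 0 0 0 35; 0 0 0 0 0 0 50; 0 0 0 0 0 0 60; 0 0 0 0 0 0 60")

```text
clock: 34.7
position: [656.9, -271.2, 42.8]
tool_rot: [-0.057, 0.176, 0.983, 0.01]
ft_force: [-0.2, 0.3, -0.5]
finger_gap: 47.2
gripper_force: 0.0
```

>>> apply_moves(steps="3 0 -30 0 0 0 60; 8 0 -70 0 0 0 80; 12 0 -120 0 -3 0 93; 16 0 -160 0 -6 0 93; 16 0 -160 0 -6 0 93")

```text
clock: 35.2
position: [662.1, -273.5, 213.1]
tool_rot: [0.002, 0.176, 0.984, -0.002]
ft_force: [-0.5, -1.0, -0.3]
finger_gap: 87.3
gripper_force: 0.0
```

>>> apply_moves(steps="0 0 0 0 0 0 93; 0 0 0 0 0 0 93; 0 0 0 0 0 0 93")

```text
clock: 35.5
position: [658.8, -271.7, 201.3]
tool_rot: [-0.007, 0.176, 0.984, 0.001]
ft_force: [0.4, 0.3, -0.3]
finger_gap: 93.1
gripper_force: 0.0
```

Run:
```python
from h import *
c=get_calibration("wrist");w=capture("wrist");np.save("w17",w);t=capture("top");np.save("top5",t);ct=get_calibration("top")
# scoop: dark handle, grey pan within the mat region
print("proj pan/lip/grip expected",proj(c,[[641,-265,6],[601,-251,6],[657,-271,72]]).round(0).tolist())
h=cv2.cvtColor(w,cv2.COLOR_RGB2HSV);m=((h[...,1]<50)&(h[...,2]>95)).astype(np.uint8)
n,_,st,ce=cv2.connectedComponentsWithStats(m);print([(st[i].tolist(),ce[i].round(0).tolist()) for i in range(1,n) if st[i][4]>300])
print("stray",[(k,plane(ct,[k[:2]],7).round(1)[0].tolist()) for k in tabs(t,(245,238,268,258),5)])
go(376,-73,200,160)
print(np.degrees(pose()[0]["joint_pos"]).round(0))
```

```text
proj pan/lip/grip expected [[258.0, 167.0], [257.0, 134.0], [258.0, 192.0]]
[([205, 0, 80, 71, 4812], [245.0, 33.0]), ([379, 0, 133, 149, 11761], [450.0, 64.0]), ([65, 59, 93, 75, 4552], [109.0, 97.0]), ([229, 134, 59, 68, 3276], [258.0, 164.0]), ([472, 165, 40, 14, 315], [495.0, 170.0]), ([375, 181, 63, 53, 2341], [407.0, 207.0]), ([465, 186, 47, 35, 618], [490.0, 203.0]), ([335, 225, 68, 50, 781], [367.0, 250.0]), ([112, 226, 70, 49, 737], [148.0, 252.0])]
stray [((257, 248, 11), [376.1, -73.4, 7.0])]
at [ 659.1 -271.8  201.7] yaw 159.7 shift [334.4  88.4   6.5] turn [-0.  -0.8 -0.3] rows 6.9
[ -31.   33.   62.   -0.   85. -101.]
```

Run:
```python
from h import *
ct=get_calibration("top");t=np.load("top5.npy");h=cv2.cvtColor(t,cv2.COLOR_RGB2HSV)
for nm,lo,hi in(("pink",(160,80,80),(179,255,255)),("green",(55,200,60),(65,255,255))):
    m=cv2.inRange(h,lo,hi);k=[q for q in cv2.findContours(m,0,1)[0] if cv2.contourArea(q)>60]
    for q in k:
        P=plane(ct,q[:,0],30);print(nm,P.min(0).round(0),P.max(0).round(0))
w=np.load("w17.npy");c=get_calibration("wrist");print(proj(c,[[376,-73,7]]))
```

```text
[[ 340.69139858 -124.56899391]]
```

>>> apply_moves(steps="48 13 0 0 0 0 93; 96 25 0 0 0 0 93; 143 38 0 0 0 0 93; 191 50 0 0 0 0 93; 239 63 0 0 0 0 93")

```text
clock: 36.1
position: [455.3, -129.1, 205.5]
tool_rot: [-0.006, 0.176, 0.984, 0.001]
ft_force: [0.0, 0.0, 0.4]
finger_gap: 93.0
gripper_force: 0.0
```

>>> apply_moves(steps="48 13 0 0 0 0 93; 95 25 7 0 -0.8 0 93; 95 25 30 0 -0.8 0 60; 95 25 60 0 -0.8 0 50; 95 25 60 0 -0.8 0 50")

```text
clock: 36.6
position: [373.4, -72.2, 144.8]
tool_rot: [-0.002, 0.176, 0.984, 0.0]
ft_force: [-0.1, 0.7, -0.1]
finger_gap: 73.7
gripper_force: 0.0
```

>>> apply_moves(steps="0 0 0 0 0 0 50; 0 0 0 0 0 0 50; 0 0 0 0 0 0 50")

```text
clock: 36.9
position: [377.1, -74.3, 148.4]
tool_rot: [0.002, 0.176, 0.984, -0.001]
ft_force: [-0.4, 0.1, -0.3]
finger_gap: 51.6
gripper_force: 0.0
```

Run:
```python
from h import *
c=get_calibration("wrist");w=capture("wrist");np.save("w18",w)
print("exp",proj(c,[[376,-73,7]]))
k=tabs(w,(150,60,380,300),20);print([(q,plane(c,[q[:2]],8).round(1)[0].tolist()) for q in k])
go(376,-73,20,160)
```

```text
exp [[258.74739155 187.10437131]]
[((260, 187, 197), [376.2, -71.6, 8.0]), ((190, 252, 1203), [422.1, -177.5, 8.0]), ((325, 252, 1199), [477.9, -26.1, 8.0])]
at [377.  -74.2 148.3] yaw 159.7 shift [  1.9   0.9 128.3] turn [-0.1  0.3 -0.3] rows 2.6
```

>>> apply_moves(steps="1 1 0 0 0 -8 45; 1 1 20 0 0 -16 45; 1 1 50 0 0 -24 45; 1 1 80 0 0 -30 45; 1 1 80 0 0 -30 45")

```text
clock: 37.45
position: [373.7, -71.6, 65.4]
tool_rot: [-0.001, -0.085, 0.996, 0.001]
ft_force: [-1.3, -0.7, -0.2]
finger_gap: 44.8
gripper_force: 0.0
```

>>> apply_moves(steps="0 0 0 0 0 0 45; 0 0 0 0 0 0 45; 0 0 0 0 0 0 45")

```text
clock: 37.75
position: [376.9, -73.2, 68.9]
tool_rot: [0.003, -0.084, 0.996, -0.002]
ft_force: [-0.0, 0.2, 0.2]
finger_gap: 45.2
gripper_force: 0.0
```

Run:
```python
from h import *
c=get_calibration("wrist");w=capture("wrist");np.save("w19",w)
k=tabs(w,(170,100,350,240),20);print([(q,plane(c,[q[:2]],8).round(1)[0].tolist()) for q in k])
go(376.2,-72.5,3,190)
```

```text
[((259, 209, 349), [375.8, -72.0, 8.0]), ((207, 233, 254), [404.9, -112.8, 8.0]), ((309, 233, 264), [389.9, -25.6, 8.0])]
at [376.8 -73.1  68.7] yaw -170.3 shift [ 0.8  0.9 65.7] turn [-0.2  0.3 -0.3] rows 1.3
```

Tablet at (376,-72), centred between the fingers. I descend and pinch it.

>>> apply_moves(steps="1 1 30 0 0 0 45; 1 1 55 0 0 0 45; 1 1 64 0 0 0 45; 1 1 65 0 0 0 45; 1 1 65 0 0 0 45")

```text
clock: 38.3
position: [375.3, -72.2, 3.1]
tool_rot: [0.002, -0.085, 0.996, -0.001]
ft_force: [0.6, -0.2, -0.1]
finger_gap: 44.8
gripper_force: 0.0
```

>>> apply_moves(steps="0 0 0 0 0 0 30; 0 0 0 0 0 0 22; 0 0 0 0 0 0 10; 0 0 0 0 0 0 10; 0 0 0 0 0 0 10")

```text
clock: 38.8
position: [375.1, -72.1, 2.8]
tool_rot: [0.002, -0.085, 0.996, -0.001]
ft_force: [-0.3, -0.6, 3.4]
finger_gap: 17.4
gripper_force: 30.0
```

>>> apply_moves(steps="0 0 0 0 0 0 10; 0 0 0 0 0 0 10; 0 0 -30 0 0 0 10; 0 0 -70 0 0 0 10; 0 0 -110 0 0 0 10")

```text
clock: 39.3
position: [373.6, -71.2, 113.2]
tool_rot: [0.0, -0.085, 0.996, -0.0]
ft_force: [1.0, -0.3, -0.0]
finger_gap: 17.6
gripper_force: 30.0
```

>>> apply_moves(steps="0 0 -40 0 0 0 10; 0 0 -90 0 0 0 10; 0 0 -110 0 0 0 10; 0 0 -110 0 0 0 10; 0 0 -110 0 0 0 10")

```text
clock: 39.8
position: [373.8, -71.3, 221.8]
tool_rot: [0.001, -0.085, 0.996, -0.001]
ft_force: [-0.1, -0.0, -0.8]
finger_gap: 17.5
gripper_force: 30.0
```

Run:
```python
from h import *
go(521.5,250,200,190);print(np.degrees(pose()[0]["joint_pos"]).round(0))
```

```text
at [373.8 -71.3 221.8] yaw -170.3 shift [-199.8  291.7   21.6] turn [-0.1  0.1 -0.3] rows 7.1
[ -28.   -4.  108.   -0.   75. -127.]
```

>>> apply_moves(steps="-25 36 0 0 0 0 10; -50 73 0 0 0 0 10; -75 110 0 0 0 0 10; -100 146 0 0 0 0 10; -125 182 0 0 0 0 10")

```text
clock: 40.3
position: [465.7, 130.8, 219.7]
tool_rot: [-0.001, -0.085, 0.996, -0.001]
ft_force: [0.6, -0.9, 0.9]
finger_gap: 17.5
gripper_force: 30.0
```

>>> apply_moves(steps="-25 36 0 0 0 0 10; -50 73 0 0 0 0 10; -75 110 10 0 0 0 10; -75 110 20 0 0 0 10; -75 110 20 0 0 0 10")

```text
clock: 40.8
position: [519.5, 250.0, 197.6]
tool_rot: [-0.003, -0.086, 0.996, -0.002]
ft_force: [0.1, 0.0, -0.3]
finger_gap: 17.2
gripper_force: 30.0
```

>>> apply_moves(steps="0 0 0 0 0 0 10; 0 0 0 0 0 0 10; 0 0 0 0 0 0 10")

```text
clock: 41.1
position: [522.1, 249.0, 202.9]
tool_rot: [0.002, -0.084, 0.996, -0.001]
ft_force: [0.3, -0.3, -0.4]
finger_gap: 17.8
gripper_force: 30.0
```

Run:
```python
from h import *
c=get_calibration("wrist");w=capture("wrist");np.save("w20",w)
go(521.5,250,140,190)
print("mouth",proj(c,[[521.5,250,114],[521.5,250,40]]).round(0).tolist(),"ring px r",np.linalg.norm(proj(c,[[521.5,250,114]])-proj(c,[[521.5,288,114]])))
k=tabs(w,(150,60,370,260),15);print(k)
# opening mask: circle-ish bright inside dark ring; dump coarse map of R-B inside the opening
u,v=proj(c,[[521.5,250,114]])[0];print([ (int(y),''.join('#' if int(w[y,x,0])-int(w[y,x,2])>6 else ('.' if w[y,x].max()>90 else 'o') for x in range(int(u)-70,int(u)+71,2))) for y in range(int(v)-60,int(v)+61,4)].__repr__().replace("), (","\n"))
```

```text
at [522.2 249.2 203.1] yaw -170.4 shift [ 0.8  1.1 63.1] turn [-0.1  0.2 -0.4] rows 1.3
mouth [[259.0, 201.0], [259.0, 184.0]] ring px r 39.99398428990842
[(250, 163, 72), (236, 170, 96), (282, 176, 219), (252, 181, 222), (229, 241, 647), (286, 241, 657), (258, 244, 726)]
[(140, '#############................................................##########'
144, '###########...................................................#########'
148, '#########.......................................................#######'
152, '#######.....................ooooooooooooooo......................######'
156, '######..................ooooooooooooooooooooooo....................####'
160, '#####................oooooooooooo........oooooooooo.................###'
164, '####...............oooooooo..####.............ooooooo................##'
168, '###..............ooooooo###......................oooooo...............#'
172, '##..............ooooo######..................######oooooo.............#'
176, '##............oooooo..........######........########.ooooo.............'
180, '#............ooooo...........
[... 925 characters left out ...]
...........oo.#######oo..............########.ooo............o...'
232, '...####.........###########oo...########...o#######.###................'
236, '....#####......############oo.#.##########oo.#########.#........#......'
240, 'o.......#.....####.######.#oo##############oo#.#.########.....###......'
244, 'ooo..........#########.###ooo##############oo#####.######...###........'
248, 'oooooo#oo#o#ooooooo#######oo###############oo.#.#####ooooooooo#####oooo'
252, 'ooooooooooooooooooo######.oo.#############.ooo#######oooooooooooooooooo'
256, 'ooooooooooooooooooo##.###ooo...##########..ooo#.####ooooooooooooooooooo'
260, 'ooooooooooooooooooo######ooo......##.......ooo#######oooooooooooooooooo')]
```

Run:
```python
from h import *
ct=get_calibration("top");t=capture("top");t0=np.load("top.npy");t5=np.load("top5.npy")
for n,i in(("t0",t0),("t5",t5),("now",t)):
    print(n,tabs(i,(165,235,270,290),4),i[249,180:185].tolist())
print(plane(ct,[[182,249]],7))
# any bright whitish compact new blobs over the table
d=(cv2.absdiff(t5,t0).max(2)>40)&(t5.min(2)>150)
n,_,st,ce=cv2.connectedComponentsWithStats(d.astype(np.uint8));print([(ce[i].round(0).tolist(),int(st[i][4])) for i in range(1,n) if st[i][4]>5])
```

```text
t0 [] [[60, 119, 95], [60, 119, 95], [60, 120, 96], [61, 121, 96], [60, 122, 96]]
t5 [(257, 248, 11), (182, 249, 12)] [[228, 231, 220], [236, 240, 232], [241, 243, 237], [236, 239, 231], [232, 235, 227]]
now [(182, 249, 14)] [[229, 233, 223], [238, 241, 233], [242, 244, 238], [237, 240, 232], [233, 237, 228]]
[[367.13593807 127.4216261    7.        ]]
[([391.0, 126.0], 57), ([135.0, 184.0], 145), ([244.0, 197.0], 30), ([237.0, 206.0], 20), ([247.0, 205.0], 19), ([119.0, 208.0], 33), ([241.0, 209.0], 9), ([250.0, 208.0], 7), ([248.0, 214.0], 12), ([238.0, 214.0], 10), ([251.0, 216.0], 9), ([249.0, 221.0], 20), ([257.0, 247.0], 33), ([182.0, 249.0], 35)]
```

Four tablets are visible in the chamber and one is held. The sixth is on the table at (367,127). I drop the held one now, then fetch the last.

>>> apply_moves(steps="1 1 35 0 0 0 10; 1 1 70 0 0 0 10; 1 1 76 0 0 0 10; 1 1 76 0 0 0 10; 1 1 76 0 0 0 10")

```text
clock: 41.7
position: [522.2, 250.9, 128.0]
tool_rot: [0.003, -0.085, 0.996, -0.001]
ft_force: [0.4, 0.1, 0.3]
finger_gap: 17.4
gripper_force: 30.0
```

>>> apply_moves(steps="0 0 0 0 0 0 30; 0 0 0 0 0 0 40; 0 0 0 0 0 0 45; 0 0 0 0 0 0 45; 0 0 0 0 0 0 45")

```text
clock: 42.2
position: [521.1, 250.8, 126.4]
tool_rot: [0.001, -0.085, 0.996, -0.001]
ft_force: [-0.1, 0.2, 0.2]
finger_gap: 44.2
gripper_force: 0.0
```

>>> apply_moves(steps="0 0 -40 0 0 0 45; 0 0 -80 0 0 0 45; 0 0 -80 0 0 0 45; 0 0 -80 0 0 0 45; 0 0 -80 0 0 0 45")

```text
clock: 42.7
position: [520.0, 250.7, 205.0]
tool_rot: [0.0, -0.085, 0.996, -0.001]
ft_force: [0.2, 0.5, -1.2]
finger_gap: 45.4
gripper_force: 0.0
```

Run:
```python
from h import *
c=get_calibration("wrist");w=capture("wrist");print(tabs(w,(200,140,320,225),15))
go(367,127.4,120,190);print(np.degrees(pose()[0]["joint_pos"]).round(0))
```

```text
[(249, 165, 68), (234, 172, 97), (280, 177, 204), (251, 182, 219), (282, 203, 196)]
at [519.8 250.7 204.6] yaw -170.3 shift [171.4 -95.4  85. ] turn [-0.2 -0.  -0.3] rows 4.3
[ 15.  18.  85.  -0.  77. -85.]
```

>>> apply_moves(steps="43 -24 0 0 0 0 45; 86 -48 0 0 0 0 45; 130 -72 0 0 0 0 45; 171 -95 0 0 0 0 45; 171 -95 40 0 0 0 45")

```text
clock: 43.25
position: [367.2, 126.6, 169.1]
tool_rot: [0.005, -0.084, 0.996, -0.002]
ft_force: [1.4, -0.6, -0.4]
finger_gap: 44.8
gripper_force: 0.0
```

>>> apply_moves(steps="0 0 45 0 0 0 45; 0 0 85 0 0 0 45; 0 0 95 0 0 0 45; 0 0 95 0 0 0 45; 0 0 95 0 0 0 45")

```text
clock: 43.75
position: [369.5, 128.2, 71.8]
tool_rot: [0.001, -0.085, 0.996, -0.001]
ft_force: [0.4, -0.2, 0.1]
finger_gap: 45.4
gripper_force: 0.0
```

>>> apply_moves(steps="0 0 0 0 0 0 45; 0 0 0 0 0 0 45; 0 0 0 0 0 0 45")

```text
clock: 44.05
position: [369.5, 128.2, 72.0]
tool_rot: [0.002, -0.085, 0.996, -0.001]
ft_force: [-0.3, 0.1, -0.5]
finger_gap: 45.3
gripper_force: 0.0
```

Run:
```python
from h import *
c=get_calibration("wrist");w=capture("wrist");np.save("w21",w)
k=tabs(w,(170,100,350,240),20);print([(q,plane(c,[q[:2]],8).round(1)[0].tolist()) for q in k])
go(367,127.4,3,190)
```

```text
[((260, 205, 349), [365.6, 129.9, 8.0]), ((207, 233, 262), [398.9, 88.4, 8.0]), ((309, 233, 263), [383.6, 176.8, 8.0])]
at [369.3 128.2  71.8] yaw -170.3 shift [ 2.7 -0.2 68.8] turn [-0.2  0.2 -0.3] rows 1.4
```

>>> apply_moves(steps="3.3 1.5 30 0 0 0 45; 3.3 1.5 58 0 0 0 45; 3.3 1.5 67 0 0 0 45; 3.3 1.5 68.5 0 0 0 45; 3.3 1.5 68.5 0 0 0 45")

```text
clock: 44.6
position: [365.9, 128.9, 3.0]
tool_rot: [0.001, -0.085, 0.996, -0.001]
ft_force: [-0.4, 0.1, -0.7]
finger_gap: 45.2
gripper_force: 0.0
```

>>> apply_moves(steps="0 0 0 0 0 0 30; 0 0 0 0 0 0 22; 0 0 0 0 0 0 10; 0 0 0 0 0 0 10; 0 0 0 0 0 0 10")

```text
clock: 45.1
position: [365.8, 128.9, 2.9]
tool_rot: [0.002, -0.085, 0.996, -0.001]
ft_force: [-0.1, 0.3, 2.8]
finger_gap: 17.6
gripper_force: 30.0
```

>>> apply_moves(steps="0 0 0 0 0 0 10; 0 0 0 0 0 0 10; 0 0 -40 0 0 0 10; 0 0 -85 0 0 0 10; 0 0 -130 0 0 0 10")

```text
clock: 45.6
position: [364.0, 129.1, 133.6]
tool_rot: [0.0, -0.085, 0.996, -0.001]
ft_force: [0.1, 0.9, -0.3]
finger_gap: 17.5
gripper_force: 30.0
```

>>> apply_moves(steps="0 0 -40 0 0 0 10; 0 0 -65 0 0 0 10; 0 0 -65 0 0 0 10; 0 0 -65 0 0 0 10")

```text
clock: 46.0
position: [364.6, 129.3, 197.2]
tool_rot: [0.001, -0.085, 0.996, -0.001]
ft_force: [0.1, 0.3, -0.3]
finger_gap: 17.5
gripper_force: 30.0
```

Run:
```python
from h import *
go(521.5,250,195,190);print(tabs(capture("top"),(165,235,270,290),4))
```

```text
at [364.6 129.3 197.2] yaw -170.3 shift [-175.    92.4    2.4] turn [-0.1  0.1 -0.3] rows 4.0
[(173, 245, 4), (168, 266, 235)]
```

>>> apply_moves(steps="-35 18 0 0 0 0 10; -75 40 0 0 0 0 10; -115 61 0 0 0 0 10; -155 82 0 0 0 0 10; -175 92 0 0 0 0 10")

```text
clock: 46.55
position: [523.0, 251.2, 194.4]
tool_rot: [-0.001, -0.085, 0.996, -0.001]
ft_force: [-0.2, 0.3, -0.3]
finger_gap: 17.7
gripper_force: 30.0
```

>>> apply_moves(steps="0 0 0 0 0 0 10; 0 0 30 0 0 0 10; 0 0 60 0 0 0 10; 0 0 70 0 0 0 10; 0 0 70 0 0 0 10")

```text
clock: 47.05
position: [519.5, 248.4, 125.3]
tool_rot: [-0.002, -0.085, 0.996, -0.002]
ft_force: [-0.2, -0.2, -0.5]
finger_gap: 17.5
gripper_force: 30.0
```

>>> apply_moves(steps="0 0 0 0 0 0 30; 0 0 0 0 0 0 40; 0 0 0 0 0 0 45; 0 0 0 0 0 0 45; 0 0 0 0 0 0 45")

```text
clock: 47.55
position: [522.3, 249.5, 128.4]
tool_rot: [0.002, -0.085, 0.996, -0.001]
ft_force: [-0.2, -0.2, 0.4]
finger_gap: 44.8
gripper_force: 0.0
```

>>> apply_moves(steps="0 0 -40 0 0 0 45; 0 0 -80 0 0 0 45; 0 0 -80 0 0 0 45; 0 0 -80 0 0 0 45; 0 0 -80 0 0 0 45")

```text
clock: 48.05
position: [521.0, 249.4, 206.6]
tool_rot: [0.0, -0.085, 0.996, -0.001]
ft_force: [0.4, 0.1, -0.8]
finger_gap: 45.0
gripper_force: 0.0
```

Run:
```python
from h import *
c=get_calibration("wrist");w=capture("wrist");np.save("w22",w)
print(tabs(w,(200,140,320,228),10),"mouth",proj(c,[[521.5,250,114]]).round(0))
# ring centre check: dark ring ellipse
g=w.max(2)<85;g[:,:190]=0;g[:,330:]=0;g[:140]=0;g[225:]=0
k=max(cv2.findContours(g.astype(np.uint8),0,1)[0],key=cv2.contourArea);e=cv2.fitEllipse(cv2.convexHull(k));print(e)
ys,xs=np.where(g);b=[xs[(ys>198)&(ys<206)].min(),xs[(ys>198)&(ys<206)].max()];print(b)
go(485.5,-225.5,200,206.5);go(485.5,-225.5,200,26.5)
print(tabs(capture("top"),(165,235,270,290),4))
```

```text
[(250, 163, 70), (236, 171, 97), (281, 176, 205), (252, 181, 217), (276, 204, 356), (214, 226, 28), (301, 226, 28)] mouth [[258. 201.]]
((258.80035400390625, 198.1233367919922), (94.2591323852539, 96.41007995605469), 91.68863677978516)
[np.int64(211), np.int64(329)]
at [520.8 249.3 206.2] yaw -170.3 shift [ 115.1 -462.     7.5] turn [ -0.1  -0.1 -16.8] rows 9.5
at [520.8 249.3 206.2] yaw -170.3 shift [ 115.1 -462.     7.5] turn [-1.000e-01  2.000e-01  1.632e+02] rows 19.0
[]
```

All six are in: the blob at (276,204) grew from 196 to 356 px, the others are unchanged, and the table is clear. Next is the cap, gripped at yaw 206.5.

>>> apply_moves(steps="12 -46 0 0 0 0 60; 23 -92 0 0 0 0 60; 35 -139 0 0 0 0 60; 46 -185 0 0 0 0 60; 58 -231 0 0 0 0 60")

```text
clock: 48.65
position: [502.7, 10.5, 207.1]
tool_rot: [0.0, -0.085, 0.996, -0.001]
ft_force: [0.7, -0.2, 0.4]
finger_gap: 60.0
gripper_force: 0.0
```

>>> apply_moves(steps="12 -46 0 0 0 0 60; 23 -92 0 0 0 0 60; 35 -139 0 0 0 0 60; 46 -185 0 0 0 -8 60; 57 -231 0 0 0 -16.5 60")

```text
clock: 49.15
position: [485.8, -224.6, 207.4]
tool_rot: [0.0, -0.226, 0.974, -0.0]
ft_force: [0.7, -0.2, 0.5]
finger_gap: 60.0
gripper_force: 0.0
```

>>> apply_moves(steps="0 0 30 0 0 0 60; 0 0 70 0 0 0 60; 0 0 110 0 0 0 60; 0 0 110 0 0 0 60; 0 0 110 0 0 0 60")

```text
clock: 49.65
position: [486.5, -222.8, 98.1]
tool_rot: [0.0, -0.223, 0.975, -0.0]
ft_force: [0.1, -0.6, 0.1]
finger_gap: 59.7
gripper_force: 0.0
```

>>> apply_moves(steps="0 0 0 0 0 0 60; 0 0 0 0 0 0 60; 0 0 0 0 0 0 60")

```text
clock: 49.95
position: [488.1, -223.7, 100.3]
tool_rot: [0.002, -0.223, 0.975, -0.003]
ft_force: [1.0, 0.1, 1.1]
finger_gap: 60.0
gripper_force: 0.0
```

Run:
```python
from h import *
c=get_calibration("wrist");w=capture("wrist");np.save("w23",w);go(485.5,-225.5,18.6,206.5)
print(proj(c,[[485.5,-225.5,50]]).round(0))
m=((cv2.cvtColor(w,cv2.COLOR_RGB2HSV)[...,1]<45)&(w.min(2)>95)).astype(np.uint8);m[:120]=0;m[250:]=0;m[:,:190]=0;m[:,330:]=0
n,_,st,ce=cv2.connectedComponentsWithStats(m);print([(st[i].tolist(),ce[i].round(1).tolist()) for i in range(1,n) if st[i][4]>200])
g=cv2.cvtColor(w,cv2.COLOR_RGB2GRAY).astype(int)
for r in (165,180,195,205): print(r,g[r-1:r+2,215:300].mean(0).astype(int).tolist())
```

```text
at [ 487.9 -223.5  100. ] yaw -154.2 shift [ 3.2 -0.3 81.4] turn [-0.3  0.2 -0.7] rows 1.6
[[257. 210.]]
[([211, 136, 96, 114, 7265], [258.4, 195.9])]
165 [133, 136, 139, 141, 140, 135, 128, 120, 125, 141, 176, 198, 202, 200, 198, 199, 198, 198, 199, 199, 198, 198, 198, 198, 199, 198, 199, 199, 198, 200, 198, 198, 199, 198, 199, 200, 200, 197, 196, 159, 141, 144, 144, 144, 145, 143, 145, 145, 146, 146, 146, 142, 145, 146, 145, 144, 144, 144, 145, 142, 144, 144, 145, 144, 144, 144, 141, 144, 159, 173, 174, 174, 173, 175, 174, 176, 168, 154, 123, 111, 102, 100, 92, 86, 88]
180 [201, 201, 198, 198, 198, 199, 198, 198, 197, 198, 198, 198, 197, 198, 198, 197, 199, 198, 198, 198, 198, 197, 198, 197, 198, 198, 198, 198, 198, 198, 200, 194, 182, 205, 202, 201, 202, 201, 200, 200, 199, 200, 199, 199, 198, 198, 198, 196, 197, 197, 196, 185, 157, 127, 112, 148, 144, 144, 143, 144, 143, 142, 145, 144, 142, 143, 143, 143, 143, 144, 144, 142, 142, 145, 140, 148, 174, 171, 173, 173, 172, 173, 172, 172, 172]
195 [198, 198, 198, 198, 198, 197, 198, 198, 198, 197, 198, 199, 197, 199, 199, 198, 197, 197, 199, 198, 197, 199, 198, 198, 198, 198, 197, 197, 197, 197, 199, 195, 184, 209, 203, 202, 200, 201, 200, 200, 200, 199, 199, 198, 198, 198, 197, 197, 196, 197, 197, 185, 160, 132, 113, 148, 146, 143, 144, 144, 142, 143, 143, 144, 141, 144, 143, 144, 144, 142, 144, 143, 141, 143, 143, 143, 143, 143, 143, 143, 143, 143, 145, 159, 174]
205 [198, 198, 198, 199, 197, 197, 199, 197, 197, 198, 197, 198, 198, 198, 198, 199, 198, 197, 199, 198, 198, 198, 197, 198, 198, 198, 198, 196, 198, 198, 199, 196, 185, 201, 204, 202, 199, 199, 200, 200, 199, 198, 197, 198, 197, 197, 196, 197, 197, 196, 196, 190, 158, 130, 114, 147, 143, 143, 143, 143, 144, 144, 144, 143, 144, 144, 143, 143, 144, 144, 143, 143, 143, 144, 142, 139, 148, 179, 193, 190, 192, 200, 199, 197, 197]
```

>>> apply_moves(steps="3 0 30 0 0 -0.5 60; 3 0 60 0 0 -0.5 60; 3 0 78 0 0 -0.5 60; 3 0 80.5 0 0 -0.5 60; 3 0 80.5 0 0 -0.5 60")

```text
clock: 50.5
position: [484.7, -224.7, 18.4]
tool_rot: [0.001, -0.227, 0.974, -0.001]
ft_force: [0.3, 0.1, 0.5]
finger_gap: 59.9
gripper_force: 0.0
```

>>> apply_moves(steps="0 0 0 0 0 0 40; 0 0 0 0 0 0 25; 0 0 0 0 0 0 5; 0 0 0 0 0 0 5; 0 0 0 0 0 0 5")

```text
clock: 51.0
position: [484.7, -224.7, 18.4]
tool_rot: [0.001, -0.227, 0.974, -0.001]
ft_force: [-0.1, 0.6, -0.0]
finger_gap: 24.5
gripper_force: 0.0
```

>>> apply_moves(steps="0 0 0 0 0 0 5; 0 0 0 0 0 0 5; 0 0 0 0 0 0 5")

```text
clock: 51.3
position: [484.7, -224.8, 18.3]
tool_rot: [0.001, -0.227, 0.974, -0.001]
ft_force: [-0.4, 0.6, 3.2]
finger_gap: 17.7
gripper_force: 30.0
```

>>> apply_moves(steps="0 0 -40 0 0 0 5; 0 0 -90 0 0 0 5; 0 0 -140 0 0 0 5; 0 0 -180 0 0 0 5; 0 0 -180 0 0 0 5")

```text
clock: 51.8
position: [487.0, -226.3, 204.2]
tool_rot: [0.005, -0.227, 0.974, -0.006]
ft_force: [0.2, -0.2, -2.1]
finger_gap: 17.9
gripper_force: 30.0
```

Run:
```python
from h import *
go(521.3,250,180,203)
```

```text
at [ 487.  -226.3  204.2] yaw -153.7 shift [-241.6  412.1   20.4] turn [-0.7  0.4  3.3] rows 9.6
```

>>> apply_moves(steps="-24 41 0 0 0 0 5; -48 82 0 0 0 0 5; -73 124 0 0 0 0 5; -97 165 0 0 0 0 5; -121 206 0 0 0 0 5")

```text
clock: 52.3
position: [500.3, 15.9, 196.1]
tool_rot: [-0.0, -0.227, 0.974, -0.001]
ft_force: [1.3, -0.4, -1.7]
finger_gap: 17.9
gripper_force: 30.0
```

>>> apply_moves(steps="-24 41 0 0 0 0 5; -48 82 0 0 0 0 5; -73 124 0 0 0 0 5; -97 165 0 0 0 0 5; -121 206 10 0 0 0 5")

```text
clock: 52.8
position: [518.6, 254.3, 186.7]
tool_rot: [0.001, -0.227, 0.974, -0.001]
ft_force: [0.7, 0.3, -1.0]
finger_gap: 17.8
gripper_force: 30.0
```

>>> apply_moves(steps="0 0 10 0 0 0 5; 0 0 10 0 0 0 5; 0 0 10 0 0 0 5; 0 0 10 0 0 0 5; 0 0 10 0 0 0 5")

```text
clock: 53.3
position: [519.3, 250.9, 177.8]
tool_rot: [0.001, -0.226, 0.974, -0.001]
ft_force: [-0.4, -1.3, -1.7]
finger_gap: 17.8
gripper_force: 30.0
```

Run:
```python
from h import *
go(521,250.7,140,206.3)
c=get_calibration("wrist");w=capture("wrist")
# check collar centre again: blue disc ellipse
h=cv2.cvtColor(w,cv2.COLOR_RGB2HSV);m=cv2.inRange(h,(100,150,60),(130,255,255));k=max(cv2.findContours(m,0,1)[0],key=cv2.contourArea)
P=plane(c,k[:,0].astype(float),1)[:,:2];print(P.min(0),P.max(0))
```

```text
at [519.3 250.9 177.8] yaw -153.8 shift [-1.4 -0.8 37.8] turn [-0.2  0.1 -0.1] rows 0.8
[385.55519611 116.09900725] [644.74299193 385.93127423]
```

>>> apply_moves(steps="-1.5 -0.5 20 0 0 0 5; -1.5 -0.5 40 0 0 0 5; -1.5 -0.5 50 0 0 0 5; -1.5 -0.5 52 0 0 0 5; -1.5 -0.5 52 0 0 0 5")

```text
clock: 53.85
position: [520.8, 252.1, 125.6]
tool_rot: [0.001, -0.227, 0.974, -0.001]
ft_force: [1.2, 0.2, -1.5]
finger_gap: 17.7
gripper_force: 30.0
```

>>> apply_moves(steps="0 0 2 0 0 0 5; 0 0 4 0 0 0 5; 0 0 6 0 0 0 5; 0 0 6 0 0 0 5; 0 0 6 0 0 0 5")

```text
clock: 54.35
position: [521.3, 252.4, 120.4]
tool_rot: [0.002, -0.227, 0.974, -0.001]
ft_force: [-0.1, -1.3, 4.9]
finger_gap: 17.8
gripper_force: 30.0
```

>>> apply_moves(steps="0.9 -1.1 2 0 0 0 5; 0.9 -1.1 4 0 0 0 5; 0.9 -1.1 6 0 0 0 5; 0.9 -1.1 8 0 0 0 5; 0.9 -1.1 8 0 0 0 5")

```text
clock: 54.85
position: [521.3, 251.9, 113.3]
tool_rot: [0.003, -0.227, 0.974, -0.001]
ft_force: [-2.9, 0.5, 11.6]
finger_gap: 17.9
gripper_force: 30.0
```

>>> apply_moves(steps="0 0 0 0 0 0 5; 0 0 0 0 0 0 5; 0 0 0 0 0 0 5")

```text
clock: 55.15
position: [521.3, 252.0, 113.6]
tool_rot: [0.003, -0.227, 0.974, -0.001]
ft_force: [-2.8, 1.1, 11.9]
finger_gap: 17.7
gripper_force: 30.0
```

>>> apply_moves(steps="0 0 0.6 0 0 0 5; 0 0 1.2 0 0 0 5; 0 0 1.2 0 0 0 5; 0 0 1.2 0 0 0 5; 0 0 1.2 0 0 0 5")

```text
clock: 55.65
position: [521.3, 252.0, 112.5]
tool_rot: [0.003, -0.227, 0.974, -0.001]
ft_force: [-2.0, 1.4, 11.9]
finger_gap: 17.9
gripper_force: 30.0
```

>>> apply_moves(steps="0 0 0 0 0 8 5; 0 0 0 0 0 16 5; 0 0 0 0 0 24 5; 0 0 0 0 0 32 5; 0 0 0 0 0 38 5")

```text
clock: 56.15
position: [522.2, 251.4, 112.8]
tool_rot: [0.004, 0.104, 0.995, -0.0]
ft_force: [0.6, -0.6, 12.2]
finger_gap: 17.4
gripper_force: 30.0
```

```bash
python3 -c "
from h import *
s,p,r=pose();print(s['moment'].round(2));go(521,251,112.5,163.3)"
```

```text
[-0.18  0.16  0.24]
at [522.2 251.4 112.8] yaw 168.0 shift [ 1.1 -0.6  0.3] turn [0.1 0.5 4.7] rows 0.6
```

>>> apply_moves(steps="0 0 0.2 0 0 2 5; 0 0 0.2 0 0 4 5; 0 0 0.2 0 0 5 5; 0 0 0.2 0 0 5.5 5; 0 0 0.2 0 0 5.5 5")

```text
clock: 56.65
position: [521.8, 250.3, 112.5]
tool_rot: [0.004, 0.149, 0.989, -0.001]
ft_force: [-1.1, -4.3, 13.5]
finger_gap: 18.5
gripper_force: 30.4
```

```bash
python3 -c "
from h import *
s,p,r=pose();print(s['moment'].round(2),s['ft_force'].round(1));go(521,251,112.5,163.3)"
```

```text
[-0.73  0.35  0.66] [-1.1 -4.3 13.5]
at [521.8 250.3 112.5] yaw 162.9 shift [ 0.9  0.4 -0. ] turn [-0.   0.4 -0.4] rows 0.1
```

At the stop (moment and side force have risen). I let it spring up, keeping hold, and then release.

>>> apply_moves(steps="0 0 -2.5 0 0 0 5; 0 0 -5 0 0 0 5; 0 0 -7.5 0 0 0 5; 0 0 -9.5 0 0 0 5; 0 0 -9.5 0 0 0 5")

```text
clock: 57.15
position: [521.5, 250.1, 120.1]
tool_rot: [0.003, 0.149, 0.989, -0.001]
ft_force: [2.6, -4.5, 3.7]
finger_gap: 17.9
gripper_force: 30.3
```

>>> apply_moves(steps="0 0 0 0 0 0 25; 0 0 0 0 0 0 40; 0 0 0 0 0 0 55; 0 0 0 0 0 0 60; 0 0 0 0 0 0 60")

```text
clock: 57.65
position: [520.0, 251.1, 119.1]
tool_rot: [0.001, 0.15, 0.989, -0.001]
ft_force: [-0.3, -0.1, 0.2]
finger_gap: 52.5
gripper_force: 0.0
```

>>> apply_moves(steps="0 0 -30 0 0 0 60; 0 0 -70 0 0 0 60; 0 0 -110 0 0 0 93; 0 0 -110 0 0 0 93; 0 0 -110 0 0 0 93")

```text
clock: 58.15
position: [520.3, 251.4, 230.2]
tool_rot: [0.003, 0.15, 0.989, -0.0]
ft_force: [-0.2, -0.2, -0.0]
finger_gap: 79.2
gripper_force: 0.0
```

>>> apply_moves(steps="0 0 0 0 0 0 93; 0 0 0 0 0 0 93; 0 0 0 0 0 0 93")

```text
clock: 58.45
position: [519.2, 251.0, 227.9]
tool_rot: [0.0, 0.15, 0.989, -0.001]
ft_force: [-0.8, 0.4, 0.1]
finger_gap: 92.8
gripper_force: 0.0
```

Run:
```python
from h import *
c=get_calibration("wrist");w=capture("wrist");np.save("w24",w);s,p,r=pose();print(p)
t=capture("top");np.save("top6",t);t0=np.load("top.npy")
# wing top: bright rectangle vs flange: compare with initial top view
print("cap diff vs start",cv2.absdiff(t,t0)[168:210,108:150].mean().round(1), "scale ref",cv2.absdiff(t,t0)[255:270,60:90].mean().round(1))
g=cv2.cvtColor(w,cv2.COLOR_RGB2GRAY).astype(int)
print(proj(c,[[521,250.5,152]]).round(0),proj(c,[[521-29*np.cos(np.radians(-17)),250.5-29*np.sin(np.radians(-17)),152],[521+29*np.cos(np.radians(-17)),250.5+29*np.sin(np.radians(-17)),152]]).round(0).tolist())
for rr in (170,185,200,212): 
    d=np.diff(g[rr-1:rr+2].mean(0));print(rr,[(i,int(d[i])) for i in range(200,320) if abs(d[i])>10])
sc=capture("scene");np.save("sc6",sc);d=cv2.absdiff(sc,np.load("scene.npy")).max(2);cs=get_calibration("scene");u=proj(cs,[[521,250,130]])[0].astype(int);print(u,"scene diff at cap",d[u[1]-20:u[1]+20,u[0]-35:u[0]+35].mean().round(1))
```

```text
[519.42188373 250.98534207 228.13919898]
cap diff vs start 92.5 scale ref 16.8
[[258. 208.]] [[258.0, 176.0], [258.0, 237.0]]
170 [(217, 21), (218, 10), (219, -26), (220, -60), (221, -64), (222, -11), (223, 40), (224, 78), (225, 72), (226, 21), (249, -28), (250, -52), (266, 17), (268, 30), (269, 13), (290, -17), (291, -90), (292, -80), (293, -29), (294, 37), (295, 72), (296, 50), (298, -14), (299, -37), (300, 13), (301, 38), (319, -17)]
185 [(210, -10), (211, 29), (212, 49), (214, -192), (216, 111), (217, 75), (218, -11), (244, -18), (247, -37), (248, 40), (249, 10), (250, 11), (265, -11), (266, -15), (267, -55), (268, 59), (269, 29), (299, -76), (300, -142), (301, 125), (302, 91), (304, -63), (306, 15)]
200 [(211, -25), (212, 59), (213, -72), (215, 117), (245, -15), (248, -27), (249, 35), (250, 11), (265, -12), (266, -20), (267, -46), (268, 52), (269, 31), (301, -174), (302, 92), (303, 76), (304, -96), (305, 41)]
212 [(214, -13), (215, -34), (218, 95), (219, 18), (244, -12), (248, -42), (249, 53), (251, 11), (266, -22), (267, -25), (268, 64), (297, -10), (298, -73), (299, 22), (300, -15), (302, 18), (319, -56)]
[335 240] scene diff at cap 6.4
```

>>> apply_moves(steps="20 45 -10 0 0 0 93; 40 90 -20 0 0 0 93; 60 130 -20 0 0 0 93; 80 175 -20 0 0 0 93; 100 220 -20 0 0 0 93")

```text
clock: 59.1
position: [489.1, 492.7, 248.8]
tool_rot: [0.002, 0.15, 0.989, -0.001]
ft_force: [1.1, -0.7, -0.6]
finger_gap: 93.1
gripper_force: 0.0
```

Run:
```python
from h import *
print(pose()[1])
for n,f in(("top","top.npy"),("scene","scene.npy")):
    a=capture(n);b=np.load(f);c=get_calibration(n);d=cv2.absdiff(a,b).max(2)
    u=proj(c,[[521,250,135]])[0].astype(int);r=d[u[1]-22:u[1]+22,u[0]-30:u[0]+30];print(n,u,"mean",r.mean().round(1),"frac>50",(r>50).mean().round(3))
    A=cv2.cvtColor(a,6)[u[1]-22:u[1]+22,u[0]-30:u[0]+30];B=cv2.cvtColor(b,6)[u[1]-22:u[1]+22,u[0]-30:u[0]+30]
    print("phase shift",cv2.phaseCorrelate(np.float32(A),np.float32(B)))
    for nm,P in(("bottle",[751,149,60]),("cup",[772,12,40]),("jar",[741,-111,30]),("beaker",[515,-389,40]),("mat",[641,-265,20])):
        u=proj(c,[P])[0].astype(int);print(nm,(d[max(u[1]-18,0):u[1]+18,u[0]-18:u[0]+18]>50).mean().round(2),end=" ")
    print();np.save(n+"7",a)
t=np.load("top7.npy");t5=np.load("top5.npy");c=get_calibration("top");u=proj(c,[[641,-265,20]])[0].astype(int);print("scoop still vs after placing",cv2.absdiff(t,t5)[u[1]-25:u[1]+25,u[0]-25:u[0]+25].mean().round(1))
h=cv2.cvtColor(t,cv2.COLOR_RGB2HSV);m=((h[...,1]<50)&(h[...,2]>110)).astype(np.uint8);n,_,st,ce=cv2.connectedComponentsWithStats(m);print([(st[i].tolist(),plane(c,[ce[i]],18).round(0)[0].tolist()) for i in range(1,n) if st[i][4]>100 and np.hypot(*(ce[i]-u))<25])
```

```text
[489.08585838 492.70054636 248.82562498]
top [124 186] mean 15.8 frac>50 0.011
phase shift ((0.022157083531737953, 0.6082849125080543), 0.8812598698227494)
bottle 0.0 cup 0.0 jar 0.0 beaker 0.0 mat 0.31 
scene [335 238] mean 16.2 frac>50 0.007
phase shift ((0.40323197054118154, 0.37712399070369784), 0.9046882219667788)
bottle 0.0 cup 0.0 jar 0.0 beaker 0.0 mat 0.21 
scoop still vs after placing 46.0
[([315, 133, 34, 38, 705], [637.0, -266.0, 18.0])]
```

The cap looks identical to the start in both views, at most 0.6 px shifted. The bystanders are unmoved. The scoop pan is at (637,-266), 4 mm from the mat's middle. I hand the job in.

```bash
python3 -c "
from bench import *
print(close_job())"
```

```text
the job is handed in; nothing more can be done
None
```

I handed the job in at about 59 s: by camera and position readings all six tablets are in the volcano, two of them strays put in with the fingers, the cap is locked back on, the scoop stands about 4 mm off the mat's middle, and the bottle, jar, beaker and cup are unmoved; the hand-in returned no verdict.

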